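Fit the drive arbor to the tube mixer

TASK

Fit the square-headed arbor with the tapered shank to the tube mixer. Take it from the cradle and lay it shank-down in the slanted rest, let go, take it again by its head and set it lightly, upright, into the mixer's raised taper sleeve, without pushing the sleeve down by hand. Then tap the arbor's head with the white tapper at least twice, lifting clear between taps, until the sleeve is fully down, flush with the mixer's top, and stand the tapper upright on the bench; leave everything else where it is.

Things in the scene. Friction and masses are not known exactly. Their poses are not given: they have to be found in the camera images.
- arbor_head (a point): Centre of the arbor's square head. Steel arbor, 0.3 kg, 102 mm long: head 24 x 24 x 52 mm, round tapered shank 50 mm long, 20 mm wide at the head, 13 at the tip. z runs from tip to head's top, x and y square to the flats. This point is 76 mm from the tip; the centre of mass is 13 mm nearer the tip.
- arbor_tip (a point): Centre of the tip of the arbor's shank, axes as arbor_head. At the start the arbor lies level in one of the cradle's two lanes, its axis 45 mm above the bench, tip away from the robot, one pair of its head's flats upright.
- arbor_top (a point): Centre of the flat end of the arbor's head, 102 mm from the tip; the face to tap. Axes as arbor_head.
- cradle: Fixed grey cradle, base 150 x 150 x 8 mm; origin under its centre, x along its two lanes (y +45 and -45 mm), away from the robot. In a lane a block 33 mm high holds the outer 20 mm of the head and one 37 mm high holds the shank from 6 to 20 mm off its tip, both with side lips up to 45 mm high; the rest of the arbor is free at the sides and underneath.
- spare_mid (a point): Middle of the spare arbor in the other lane, not wanted: the same length, but with a round head 24 mm across and a straight shank 16 mm across. Leave it.
- rest_seat (a point): Where the head's centre lies when the arbor is in the fixed slanted aluminium rest, 85 mm above the bench. x level, pointing down the slope and roughly away from the robot, z up. The slope is 45 degrees, tip lowest: a flat of the head lies on a spine 18 mm wide, narrower than the head, so the head's sides are free for fingers.
- rest: The slanted rest itself, origin on the bench right under rest_seat, same axes; base 120 x 75 x 8 mm. The shank lies between two cheeks 25 mm apart that begin 18 mm past the head; an end stop stands 1.5 mm beyond the tip. The arbor stays there by itself when let go.
- sleeve_mouth (a point): Centre of the mouth of the mixer's steel taper sleeve (35 mm across), z up; moves with it. The bore, 19 mm at the mouth, tapers like the shank; the arbor drops in with 3 mm of room at the tip and seats with its tip 44 to 46 mm below the mouth, its head 4 to 6 mm above it. At the start 80 mm above the bench, 10 mm proud of the mixer.
- sleeve (a joint): How far the sleeve is driven down, m: 0 proud, 0.010 fully down, flush with the mixer's top. No spring: friction of about 14 N (plus 0.3 N per mm/s) holds it, so the arbor's weight does not move it, nor does setting it down with under 8 N; taps of 15 to 25 N drive it down some mm each; it stays where they leave it.
- mixer_top (a point): Centre of the mixer's top face, 70 mm above the bench; the mixer is a fixed white box 150 x 150 x 70 mm with the sleeve in its middle.
- tapper_grip (a point): Grip point of the tapper, 60 mm above its underside, z up. White nylon drift, 0.22 kg, 92 mm tall, standing on the bench: a foot 40 mm across and 22 mm high (its flat underside is the tapping face), above it a round grip 27 mm across from 30 to 92 mm.
- tapper_face (a point): Centre of the tapper's underside, the face it taps with and stands on.
- bottle: Bystander: white bottle 44 mm across, 100 mm tall; origin under its centre.
- beaker: Bystander: clear beaker 52 mm across, 60 mm tall; origin under its centre.
- tipbox: Bystander: grey divided open box 85 x 120 x 45 mm; origin under its centre.
- marker: Bystander: black marker 120 x 14 x 14 mm lying on the bench; origin under its centre.
Not all that is in view belongs to the job. What is shaped like the part that bears tapper_grip but red or yellow is not meant.

How it is judged:
On the way, in this order (a step that is already met when the one before it is completed fails the run):
1. the arbor lies in the slanted rest, tip down, and is let go (distance between arbor_head and rest_seat below 0.016 m and angle between arbor_head's own z axis and vertical between 0.55 and 1.02 rad and x of arbor_tip in the frame of rest_seat above 0.04 m and contact force between arbor and the fingers below 0.1 N), for 0.2 s.
2. the arbor stands seated in the sleeve, let go, the sleeve not yet driven down more than 5 mm (horizontal distance between each of arbor_tip, arbor_top and sleeve_mouth below 0.004 m and angle between arbor_tip's own z axis and vertical below 0.07 rad and z of arbor_tip in the frame of sleeve_mouth below -0.036 m and z of arbor_top in the frame of sleeve_mouth above 0.036 m and value of joint sleeve below 0.005 m and contact force between arbor and the fingers below 0.1 N), for 0.2 s.
3. the tapper has tapped the arbor (contact force between tapper and arbor above 3 N).
4. the tapper is lifted clear of the arbor's head by more than 5 mm (z of tapper_face in the frame of arbor_top above 0.005 m).
5. tapped again, the sleeve is down at least 8.5 mm (contact force between tapper and arbor above 3 N and value of joint sleeve above 0.0085 m).
At the end, for the whole second after the job is handed in: The arbor stands upright (within 4 degrees) in the sleeve, on its axis within 4 mm, seated (tip at least 36 mm below the mouth), the sleeve driven down at least 8.5 of its 10 mm; the tapper stands upright on its foot on the bench; both at rest and let go (horizontal distance between each of arbor_tip, arbor_top and sleeve_mouth below 0.004 m and angle between arbor_tip's own z axis and vertical below 0.07 rad and z of arbor_tip in the frame of sleeve_mouth below -0.036 m and z of arbor_top in the frame of sleeve_mouth above 0.036 m and value of joint sleeve above 0.0085 m and contact force between arbor and the fingers below 0.1 N and angle between tapper_face's own z axis and vertical below 0.1 rad and height (world z) of tapper_face between -0.004 and 0.005 m and linear speed of each of tapper, arbor below 0.02 m/s); the robot touches nothing.
It fails at once if the arbor is pushed by the gripper with more than 8 N while the sleeve is more than 6 mm down (it is to be driven by tapping) (contact force between arbor and the fingers above 8 N and value of joint sleeve above 0.006 m).
It fails at once if the spare arbor or another bystander is moved by more than 30 mm (distance of any of spare_mid, bottle, beaker, tipbox, marker from where it was at the start of the episode above 0.03 m).
It also fails if it takes over 72 s, if anything falls off the work surface, if the arm or the gripper's body presses on something with over 40 N, if the wrist force passes 120 N, or if a joint passes its speed limit or range.

ROBOT

A 7-joint arm with a two-finger parallel gripper is mounted at the origin on the work surface. World frame = base frame: x ahead of the robot, y to its left, z up, the work surface at z = 0. Lengths are in m, angles in rad, forces in N, time in s.
With the tool pointing down it reaches from about 0.4 to 0.925 m from the base axis. Payload 5.6 kg.
Tool frame: the origin (TCP) lies midway between the tips of the shut fingers; the grasp point (between the pads) lies 19 mm behind it (arm.tcp_to_grasp is the distance from the TCP to the grasp point, in m); z points along the fingers, y is the direction in which the jaws open and shut (so a half turn about z gives the same grasp; the last joint's range is limited). The gripper opens to 85 mm and grips with 20 to 120 N. Pads are 22 mm wide; open, the fingers measure 114 mm over their backs; the gripper's body (76 mm by 85 mm) begins 54 mm behind the grasp point. The pads swing forward as they close: fully open they stand 13 mm farther back than shut.
Start: joints at [-1.274, 0.468, -0.012, 1.603, 0.006, 1.071, -0.056], TCP at [0.217, 0.613, 0.231] pointing down, gripper open.
Joint ranges: [-2.53, 2.53], [-0.31, 2.02], [-1.57, 1.55], [0.28, 2.44], [-1.29, 4.43], [0.15, 1.84], [-2.92, 2.92]. Speed limits (rad/s): [2.57, 2.57, 3.14, 3.14, 3.14, 3.14, 3.14].

INTERFACE

Orientations are given as a rotation vector (axis times angle).
In Python, from station import arm, vision gives the robot as it stands. The module is installed in compiled form; this text tells all that it offers.
- The arm moves only by the tool carry_out, never from a script. Its argument "steps" is a list of rows, each an object with "rotation": the turn, a rotation vector about the tool's x, y, z in degrees, a list of three; "dp": the shift along the tool's x, y, z in m, a list of three; "grip": the finger opening in m, from 0 to 0.0854. In form: [{"rotation": [rx, ry, rz], "dp": [tx, ty, tz], "grip": grip}, ...]. A call has 1 to 8 rows; each row is the pose to reach, as a shift and turn from the pose commanded when the call began, along the tool's axes at that moment; what a row does not reach only later rows make up. A row lasts 1/12 s, in which the tool goes at most 41.7 mm and 7.16 degrees, less where a joint would pass 70% of its speed; a pose out of reach is approached as far as the arm can. A call with a gripper value outside its range is refused whole. The fingers move at their own pace and stop on an object; "force" is the grip in N (left out, the last holds). Time passes only in rows, so rows that repeat a pose let the fingers close. It gives the time, the measured TCP pose, the force and the opening at its end, in the units of the state.
- arm.get_obs(): the state, without advancing time (a new reading comes with each control period).
- vision.capture(name): name is "side" or "top" or "wrist"; returns a dict with "color" (420x560x3 uint8, red, green, blue), "mtx" (3x3 intrinsics, pixels), "pose" (4x4, takes a point from camera to world coordinates). Camera axes: x right, y up, looking along -z (the intrinsics and any distortion apply to the point x, -y, -z); pixel columns grow to the right and rows downward; lengths in m; the calibration is good to about 2 mm. A picture is of the moment at which its call begins. There is no depth.
- arm.job_done(): hands the job in, once; it reports no verdict.
The state is a dict: "time": time; "joint_pos": joint angles; "qd": joint speeds; "effort": joint torques, N m; "ee_pos": TCP position; "orientation": TCP orientation; "wrist_force": force on the tool from outside, world axes, zero at the start; "wrist_torque": the same for the moment, N m; "width": opening from 0.0 (shut) to 1.0 (fully open).
Only numpy, scipy, OpenCV 4.12 (cv2) and the standard library are available. Lean on these libraries where they do the work, as an engineer would, in place of code of your own. Each camera call takes 0.05 s, during which the arm holds its last target.

## Working session

There is one attempt and no reset: what is moved stays moved. The work goes in short steps, Python scripts to look and compute and a tool call to move; the robot and the scene stay as the last step left them, time stands still between calls to the robot, and variables do not carry over. Pictures are saved under pics/ and viewed, and the job is handed in when it is done.

Besides the shell and the picture viewer there is one more tool, called after "Request:" as name(argument=value, ...), one argument or row to a line, values as JSON. carry_out: Moves the arm, as the interface text tells. Its arguments: {"type":"object","properties":{"steps":{"type":"array"},"force":{"type":"number"}},"required":["steps"]}

```bash
mkdir -p pics
cat > h.py <<'E'
import numpy as np,cv2
from station import arm,vision
from scipy.spatial.transform import Rotation as R
def cap(n,f):
    d=vision.capture(n); cv2.imwrite('pics/'+f+'.png',d['color'][:,:,::-1]); np.savez('pics/'+f+'.npz',mtx=d['mtx'],pose=d['pose'],extra=str([k for k in d]))
    return d
def ld(f): return np.load('pics/'+f+'.npz')
def ray(f,u,v):
    d=ld(f);K=d['mtx'];P=d['pose']
    r=np.linalg.inv(K)@[u,v,1]; r=np.array([r[0],-r[1],-r[2]])
    return P[:3,3],P[:3,:3]@r
def onz(f,u,v,z):
    o,r=ray(f,u,v); return o+r*(z-o[2])/r[2]
def proj(f,p):
    d=ld(f);P=d['pose'];c=P[:3,:3].T@(np.array(p)-P[:3,3]); q=d['mtx']@[c[0],-c[1],-c[2]]; return q[:2]/q[2]
def crop(f,x0,y0,x1,y1,s,o):
    im=cv2.imread('pics/'+f+'.png')[y0:y1,x0:x1]; cv2.imwrite('pics/'+o+'.png',cv2.resize(im,None,fx=s,fy=s,interpolation=cv2.INTER_CUBIC))
E
python3 - <<'E'
from h import *
for n in ['side','top','wrist']:
    d=cap(n,n+'0'); print(n,d['mtx'].tolist(),d['pose'].round(4).tolist(),list(d))
o=arm.get_obs();print(o, arm.tcp_to_grasp)
E
```

```text
side [[440.06862403325454, 0.0, 282.2239664480897], [0.0, 440.06862403325454, 207.58694107256852], [0.0, 0.0, 1.0]] [[0.9176, 0.2132, -0.3354, 0.2015], [-0.3974, 0.5079, -0.7643, -0.7567], [0.0074, 0.8346, 0.5507, 0.6976], [0.0, 0.0, 0.0, 1.0]] ['color', 'mtx', 'pose']
top [[523.1755118439223, 0.0, 272.2267812765506], [0.0, 523.1755118439223, 209.83074301074393], [0.0, 0.0, 1.0]] [[-0.0142, 0.9865, -0.163, 0.3911], [-0.9998, -0.0115, 0.0172, 0.0759], [0.015, 0.1632, 0.9865, 1.2198], [0.0, 0.0, 0.0, 1.0]] ['color', 'mtx', 'pose']
wrist [[313.5587351330403, 0.0, 275.9419638424358], [0.0, 313.5587351330403, 208.8812048492385], [0.0, 0.0, 1.0]] [[0.3333, -0.9109, -0.2432, 0.1557], [0.9428, 0.3216, 0.0876, 0.6355], [-0.0016, -0.2585, 0.966, 0.3734], [0.0, 0.0, 0.0, 1.0]] ['color', 'mtx', 'pose']
{'time': 0.15, 'joint_pos': array([-1.27400229,  0.46820651, -0.01158391,  1.60342077,  0.00600539,
        1.07136856, -0.05628221]), 'qd': array([ 0.00186463, -0.00255024, -0.00111033, -0.00162377,  0.00140519,
       -0.00037262,  0.00117097]), 'effort': array([ 8.94571167e-04, -5.32798290e+01,  2.15494767e-02, -2.51557964e+01,
        1.14616659e-02,  5.50521785e-03, -3.07544428e-05]), 'ee_pos': array([0.21656966, 0.61240964, 0.23053301]), 'orientation': array([-5.31258864e-01, -3.09623005e+00,  2.14317057e-03]), 'wrist_force': array([ 0.1320905 , -0.03309871, -0.07521475]), 'wrist_torque': array([0.07174684, 0.01191525, 0.03106267]), 'width': 0.9969682186676727} 0.0187
```

View pics/side0.png

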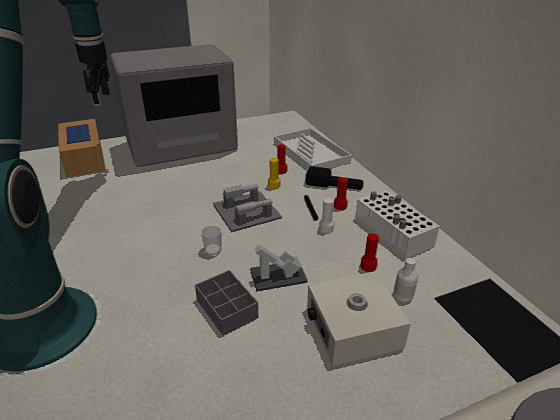

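View pics/top0.png

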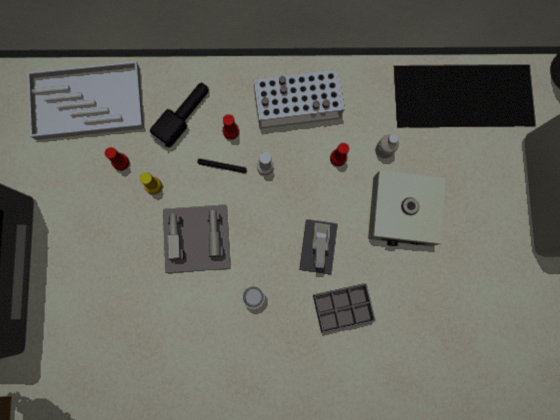

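View pics/wrist0.png

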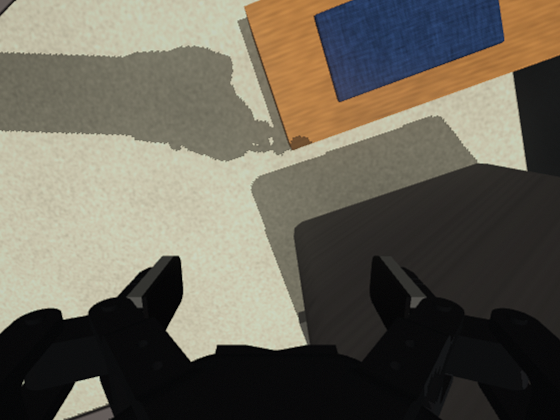

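The top view shows the cradle at about (196,239), the rest near (319,247), the mixer at (408,208) with the sleeve at (410,205), and the white tapper at (265,163). The white bottle is at (388,147). I'll enlarge these.

Run:
```python
from h import *
crop('top0',155,195,240,280,8,'c1')
crop('top0',290,210,350,285,8,'c2')
crop('top0',360,160,450,255,6,'c3')
crop('side0',205,170,310,295,6,'c4')
```

```text
(no output)
```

View pics/c1.png

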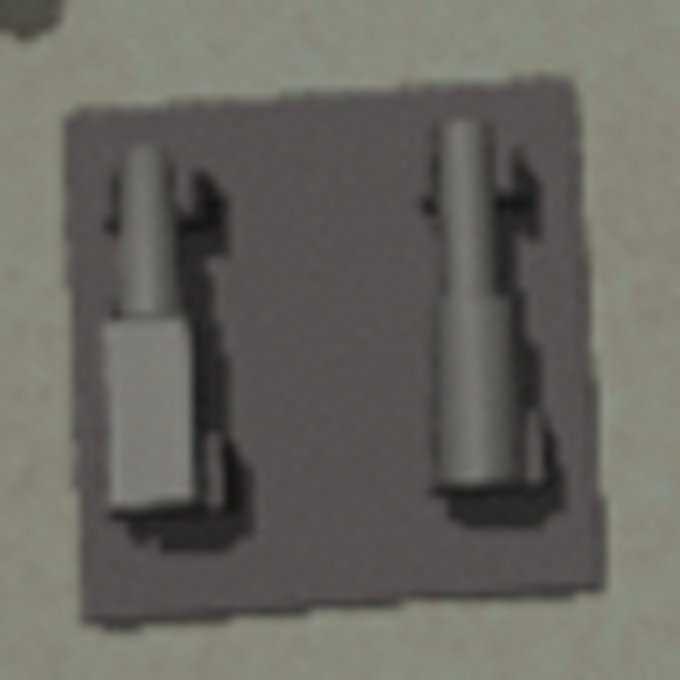

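View pics/c2.png

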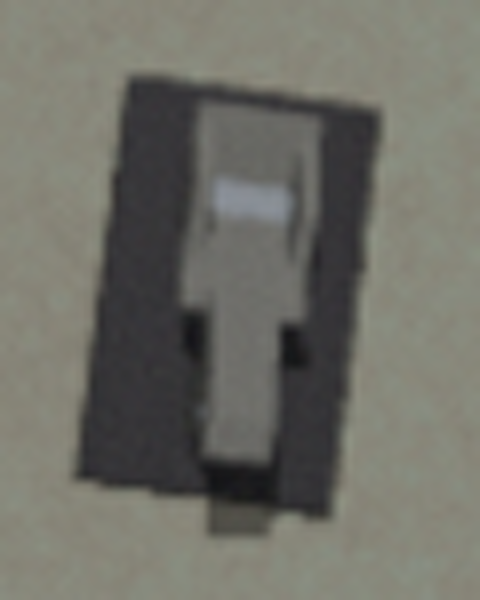

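View pics/c3.png

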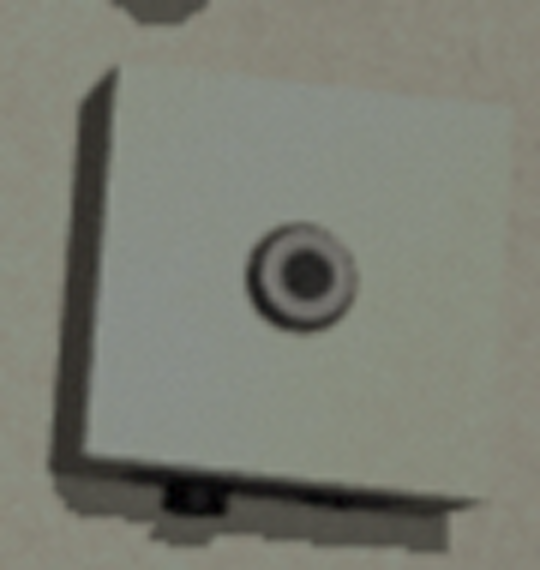

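View pics/c4.png

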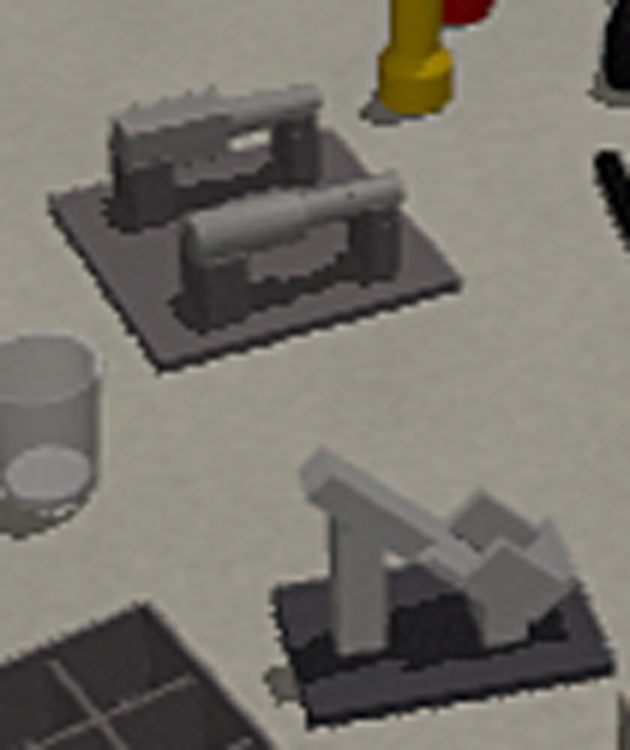

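```bash
cat >> h.py <<'E'
def cu(x0,y0,s,u,v): return x0+(u+.5)/s-.5, y0+(v+.5)/s-.5
E
python3 - <<'E'
from h import *
np.set_printoptions(precision=4,suppress=True)
q=lambda L,a,z:[print('  ',onz('top0',*cu(*a,u,v),z)[:2]) for u,v in L]
A=(155,195,8)
print('head');q([(105,320),(188,318),(193,498),(110,507)],A,.057)
print('tip');q([(145,147)],A,.045)
print('cradle');q([(68,112),(570,78),(605,590),(85,622)],A,.008)
print('spare');q([(463,122),(478,487)],A,.045)
print('rest base');q([(130,75),(381,108),(330,520),(76,480)],(290,210,8),.008)
print('sleeve');q([(308,274),(308,273)],(360,160,6),.08)
print('mixer');q([(118,65),(515,103),(480,503),(83,457)],(360,160,6),.07)
print('rest spine');q([(203,460),(268,465)],(290,210,8),.09)
q([(215,185),(290,190)],(290,210,8),.04)
crop('top0',235,135,295,180,10,'c5');crop('side0',300,180,350,250,9,'c6');crop('side0',300,265,420,365,6,'c7')
E
```

```text
head
   [0.53   0.2895]
   [0.5303 0.2664]
   [0.4802 0.2643]
   [0.478  0.2871]
tip
   [0.5807 0.2813]
cradle
   [0.5973 0.3104]
   [0.6057 0.1637]
   [0.4559 0.1535]
   [0.4488 0.3026]
spare
   [0.5868 0.1913]
   [0.4831 0.1867]
rest base
   [ 0.5687 -0.0236]
   [ 0.5581 -0.0969]
   [ 0.4385 -0.0781]
   [ 0.4509 -0.0051]
sleeve
   [ 0.5861 -0.2521]
   [ 0.5865 -0.2521]
mixer
   [ 0.6686 -0.1876]
   [ 0.6523 -0.3371]
   [ 0.5013 -0.3138]
   [ 0.5202 -0.1676]
rest spine
   [ 0.4518 -0.0339]
   [ 0.4502 -0.0514]
   [ 0.5322 -0.0444]
   [ 0.5305 -0.0657]
```

View pics/c5.png

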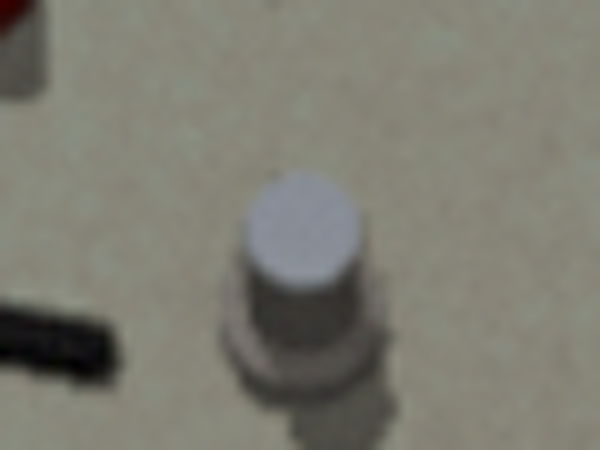

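View pics/c6.png

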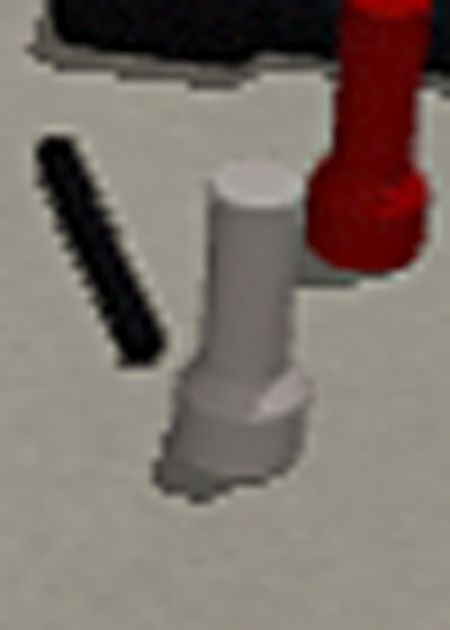

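View pics/c7.png

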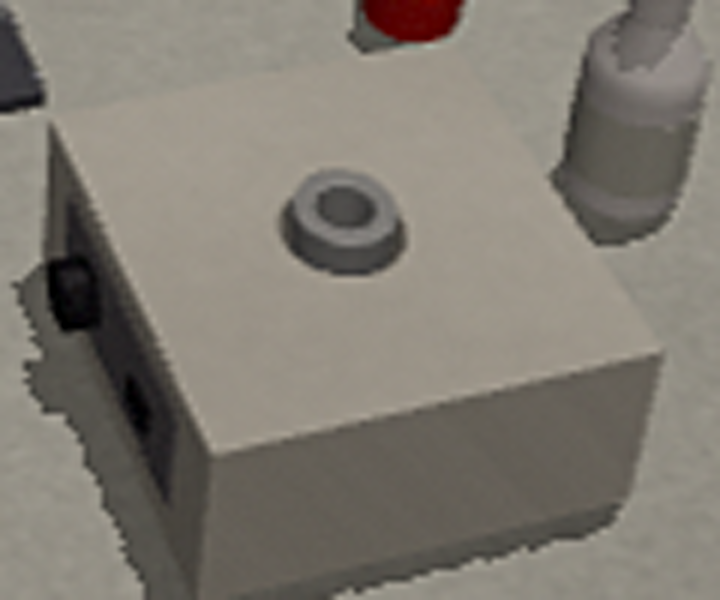

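```bash
cat >> h.py <<'E'
def rot(yaw,pitch=0,flip=1):
    """tool z down, tool x = flip*(cos yaw, sin yaw,0); pitch: turn about world lateral axis(y yawed), deg; positive: tip-forward goes down"""
    y=np.deg2rad(yaw); f=np.array([np.cos(y),np.sin(y),0]); z=np.array([0,0,-1.]); x=flip*f
    M=np.stack([x,np.cross(z,x),z],1)
    ax=np.array([-np.sin(y),np.cos(y),0])
    return R.from_rotvec(ax*np.deg2rad(pitch))*R.from_matrix(M)
def obs():
    o=arm.get_obs(); return np.array(o['ee_pos']),R.from_rotvec(o['orientation']),o
def go(p,Rt=None,grasp=False):
    """print dp, rotation for target TCP pos (or grasp point)"""
    c,Rc,o=obs(); Rt=Rc if Rt is None else Rt; p=np.array(p,float)
    if grasp: p=p+Rt.as_matrix()[:,2]*arm.tcp_to_grasp
    dp=Rc.inv().apply(p-c); r=(Rc.inv()*Rt).as_rotvec(degrees=True)
    print('t',round(o['time'],2),'tcp',c.round(4),'dp',dp.round(4).tolist(),'rot',r.round(2).tolist(),'n',max(np.linalg.norm(dp)/.0417,np.linalg.norm(r)/7.16).round(1),'F',o['wrist_force'].round(2),'w',round(o['width']*.0854,4)); return dp,r
E
python3 - <<'E'
from h import *
c,Rc,o=obs(); print(Rc.as_matrix().round(3))
for f in (1,-1): go([.44,.15,.28],rot(0,0,f))
E
```

```text
[[-0.943  0.333 -0.   ]
 [ 0.333  0.943 -0.001]
 [-0.    -0.001 -1.   ]]
t 0.15 tcp [0.2166 0.6124 0.2305] dp [-0.3648, -0.3615, -0.0489] rot [-0.01, 0.11, 160.53] n 22.4 F [ 0.13 -0.03 -0.08] w 0.0851
t 0.15 tcp [0.2166 0.6124 0.2305] dp [-0.3648, -0.3615, -0.0489] rot [-0.08, -0.01, -19.47] n 12.4 F [ 0.13 -0.03 -0.08] w 0.0851
```

Request:
carry_out(
  steps=[
    {"rotation": [0,0,-19.5],"dp": [-0.365,-0.3615,-0.049],"grip": 0.0854},
    {"rotation": [0,0,-19.5],"dp": [-0.365,-0.3615,-0.049],"grip": 0.0854},
    {"rotation": [0,0,-19.5],"dp": [-0.365,-0.3615,-0.049],"grip": 0.0854},
    {"rotation": [0,0,-19.5],"dp": [-0.365,-0.3615,-0.049],"grip": 0.0854},
    {"rotation": [0,0,-19.5],"dp": [-0.365,-0.3615,-0.049],"grip": 0.0854},
    {"rotation": [0,0,-19.5],"dp": [-0.365,-0.3615,-0.049],"grip": 0.0854},
    {"rotation": [0,0,-19.5],"dp": [-0.365,-0.3615,-0.049],"grip": 0.0854},
    {"rotation": [0,0,-19.5],"dp": [-0.365,-0.3615,-0.049],"grip": 0.0854},
  ],
)

```text
time: 0.82
ee_pos: [0.3615, 0.312, 0.2631]
orientation: [0.001, -3.142, -0.0]
wrist_force: [0.6, 0.4, -0.4]
width: 1.003
```

Run:
```python
from h import *
go([.44,.15,.28],rot(0,0,-1)); go([.44,-.02,.28],rot(0,0,-1))
```

```text
t 0.82 tcp [0.3615 0.312  0.2631] dp [-0.0784, -0.162, -0.0169] rot [0.01, -0.0, 0.03] n 4.3 F [ 0.63  0.41 -0.36] w 0.0856
t 0.82 tcp [0.3615 0.312  0.2631] dp [-0.0783, -0.332, -0.0169] rot [0.01, -0.0, 0.03] n 8.2 F [ 0.63  0.41 -0.36] w 0.0856
```

Request:
carry_out(
  steps=[
    {"rotation": [0,0,0],"dp": [-0.078,-0.33,-0.017],"grip": 0.0854},
    {"rotation": [0,0,0],"dp": [-0.078,-0.33,-0.017],"grip": 0.0854},
    {"rotation": [0,0,0],"dp": [-0.078,-0.33,-0.017],"grip": 0.0854},
    {"rotation": [0,0,0],"dp": [-0.078,-0.33,-0.017],"grip": 0.0854},
    {"rotation": [0,0,0],"dp": [-0.078,-0.33,-0.017],"grip": 0.0854},
    {"rotation": [0,0,0],"dp": [-0.078,-0.33,-0.017],"grip": 0.0854},
    {"rotation": [0,0,0],"dp": [-0.078,-0.33,-0.017],"grip": 0.0854},
    {"rotation": [0,0,0],"dp": [-0.078,-0.33,-0.017],"grip": 0.0854},
  ],
)

```text
time: 1.48
ee_pos: [0.4377, -0.0119, 0.2799]
orientation: [-0.001, 3.141, 0.001]
wrist_force: [1.3, 0.6, 0.2]
width: 1.0
```

Request:
carry_out(
  steps=[
    {"rotation": [0,0,0],"dp": [0,0,0],"grip": 0.0854},
    {"rotation": [0,0,0],"dp": [0,0,0],"grip": 0.0854},
  ],
)

```text
time: 1.65
ee_pos: [0.438, -0.012, 0.2797]
orientation: [0.008, 3.141, 0.0]
wrist_force: [0.1, 1.0, -0.6]
width: 0.998
```

Run:
```python
from h import *
cap('wrist','w1'); go([.44,-.02,.28],rot(0,0,-1))
```

```text
t 1.7 tcp [ 0.4377 -0.0102  0.2795] dp [-0.0024, -0.0098, -0.0005] rot [0.02, -0.02, -0.08] n 0.2 F [1.68 1.31 0.49] w 0.0852
```

View pics/w1.png

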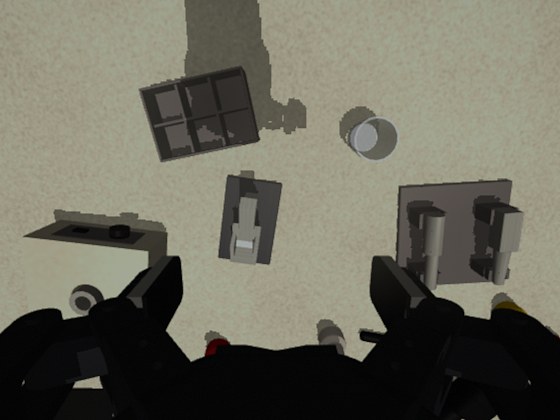

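Run:
```python
from h import *
crop('w1',210,160,295,275,6,'c8');crop('side0',240,235,315,295,9,'c9')
```

```text
(no output)
```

View pics/c8.png

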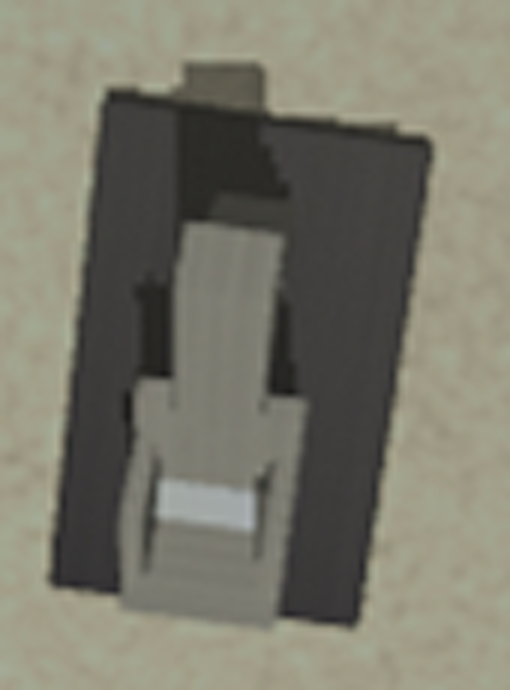

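View pics/c9.png

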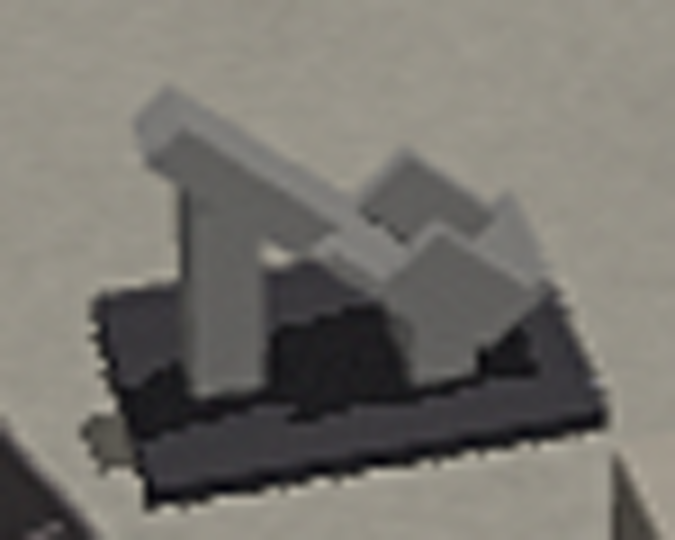

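```bash
cat >> h.py <<'E'
def tri(obsv):
    A=np.zeros((3,3));b=np.zeros(3);rs=[]
    for f,u,v in obsv:
        o,r=ray(f,u,v); r=r/np.linalg.norm(r); M=np.eye(3)-np.outer(r,r); A+=M;b+=M@o; rs.append((M,o))
    p=np.linalg.solve(A,b); return p,[round(float(np.linalg.norm(M@(p-o)))*1000,1) for M,o in rs]
E
python3 - <<'E'
from h import *
S=(240,235,9);T=(290,210,8);W=(210,160,6)
def t(**k):
    L=[]
    if 's' in k:L.append(('side0',*cu(*S,*k['s'])))
    if 't' in k:L.append(('top0',*cu(*T,*k['t'])))
    if 'w' in k:L.append(('w1',*cu(*W,*k['w'])))
    p,e=tri(L)
    a=np.deg2rad(-8.9); d=p-np.array([.504,-.0509,0]); x=np.cos(a)*d[0]+np.sin(a)*d[1]; y=-np.sin(a)*d[0]+np.cos(a)*d[1]
    print(p.round(4),e,'rest xy',round(x,4),round(y,4),'x+z',round(x+p[2],4))
print('upper end +y');t(s=(168,88),t=(203,460));t(s=(168,88),t=(203,460),w=(287,235));t(s=(168,88),w=(287,235))
print('upper -y');t(s=(185,128),t=(268,465));t(s=(185,128),t=(268,465),w=(185,222))
print('base corners (z=.008)')
for u,v in [(105,92),(432,140),(357,626),(55,583)]: print(onz('w1',*cu(*W,u,v),.008).round(4))
print('cheek -y top corner'); t(s=(437,222),t=(305,312),w=(137,380)); t(s=(405,150),t=(187,305),w=(307,402))
print('sleeve side'); print(onz('side0',*cu(300,265,6,343,210),.08).round(4))
print('tapper top', onz('top0',*cu(235,135,10,303,228),.092).round(4), onz('side0',*cu(300,180,9,258,186),.092).round(4))
E
```

```text
upper end +y
[ 0.4562 -0.0348  0.0956] [4.9, 4.9] rest xy -0.0498 0.0085 x+z 0.0459
[ 0.4544 -0.033   0.0935] [7.2, 2.9, 4.8] rest xy -0.0517 0.01 x+z 0.0417
[ 0.4564 -0.0319  0.0918] [5.8, 5.8] rest xy -0.05 0.0114 x+z 0.0419
upper -y
[ 0.4543 -0.052   0.0965] [4.6, 4.6] rest xy -0.0489 -0.0088 x+z 0.0476
[ 0.4523 -0.0507  0.0945] [7.1, 2.3, 5.0] rest xy -0.0512 -0.0078 x+z 0.0434
base corners (z=.008)
[ 0.4373 -0.0757  0.008 ]
[ 0.4484 -0.0032  0.008 ]
[ 0.5662 -0.0212  0.008 ]
[ 0.5547 -0.093   0.008 ]
cheek -y top corner
[ 0.5006 -0.0676  0.0576] [18.1, 6.4, 11.8] rest xy -0.0008 -0.017 x+z 0.0568
[ 0.5053 -0.0343  0.0545] [19.1, 8.4, 11.2] rest xy -0.0013 0.0166 x+z 0.0532
sleeve side
[ 0.5822 -0.2526  0.08  ]
tapper top [0.6958 0.071  0.092 ] [0.6929 0.0696 0.092 ]
```

```bash
python3 - <<'E'
from h import *
S=(240,235,9)
for u,v in [(607,405),(143,485),(95,300)]: print(onz('side0',*cu(*S,u,v),.008).round(4))
go([.513,.2775,.16],rot(3.6,0,-1),1)
W=lambda u,v,z:print(onz('w1',u,v,z).round(4))
W(85,299,.08)
W(424,285,.045)
E
python3 -c "
from h import *
crop('w1',390,170,530,300,5,'c10')"
```

```text
[ 0.5552 -0.0951  0.008 ]
[ 0.4368 -0.0762  0.008 ]
[ 0.4494 -0.0069  0.008 ]
t 1.7 tcp [ 0.4377 -0.0102  0.2795] dp [-0.075, 0.2878, 0.1383] rot [0.02, -0.02, -3.68] n 7.9 F [1.68 1.31 0.49] w 0.0852
[ 0.5782 -0.2455  0.08  ]
[0.5806 0.186  0.045 ]
```

View pics/c10.png

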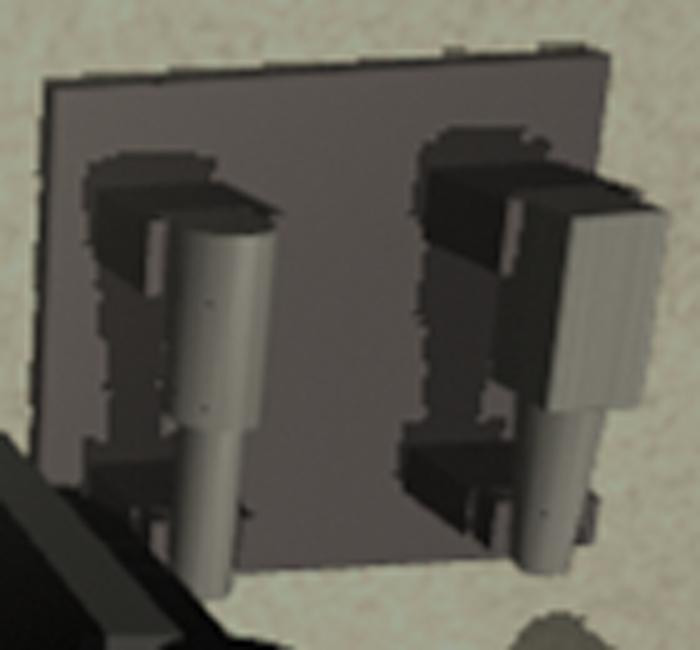

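Request:
carry_out(
  steps=[
    {"rotation": [0,0,-3.7],"dp": [-0.074,0.288,0.0],"grip": 0.06},
    {"rotation": [0,0,-3.7],"dp": [-0.074,0.288,0.0],"grip": 0.06},
    {"rotation": [0,0,-3.7],"dp": [-0.074,0.288,0.06],"grip": 0.06},
    {"rotation": [0,0,-3.7],"dp": [-0.074,0.288,0.06],"grip": 0.06},
    {"rotation": [0,0,-3.7],"dp": [-0.074,0.288,0.06],"grip": 0.06},
    {"rotation": [0,0,-3.7],"dp": [-0.074,0.288,0.06],"grip": 0.06},
    {"rotation": [0,0,-3.7],"dp": [-0.074,0.288,0.06],"grip": 0.06},
    {"rotation": [0,0,-3.7],"dp": [-0.074,0.288,0.06],"grip": 0.06},
  ],
)

```text
time: 2.37
ee_pos: [0.509, 0.2866, 0.2171]
orientation: [0.118, -3.136, -0.003]
wrist_force: [-0.6, -0.2, 0.9]
width: 0.705
```

Request:
carry_out(
  steps=[
    {"rotation": [0,0,0],"dp": [0,0,0],"grip": 0.06},
    {"rotation": [0,0,0],"dp": [0,0,0],"grip": 0.06},
  ],
)

```text
time: 2.53
ee_pos: [0.5102, 0.2796, 0.2186]
orientation: [0.108, -3.138, 0.002]
wrist_force: [-0.2, -0.5, -0.5]
width: 0.699
```

Run:
```python
from h import *
cap('wrist','w2'); go([.513,.2775,.045],rot(3.6,0,-1),1)
```

```text
t 2.58 tcp [0.5109 0.2781 0.2193] dp [-0.0023, -0.0005, 0.193] rot [-0.05, -0.06, 0.2] n 4.6 F [-0.16  0.06 -1.2 ] w 0.06
```

View pics/w2.png

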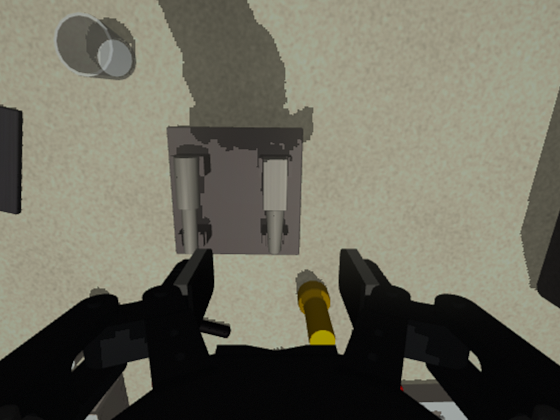

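Run:
```python
from h import *
for u,v in [(264,158),(287,159),(287,210),(264,210)]: print(onz('w2',u,v,.057).round(4))
print(onz('w2',274,254,.045).round(4))
crop('w2',250,145,310,260,6,'c11')
```

```text
[0.4769 0.2667 0.057 ]
[0.4763 0.2889 0.057 ]
[0.5271 0.2929 0.057 ]
[0.5287 0.2698 0.057 ]
[0.5806 0.2833 0.045 ]
```

View pics/c11.png

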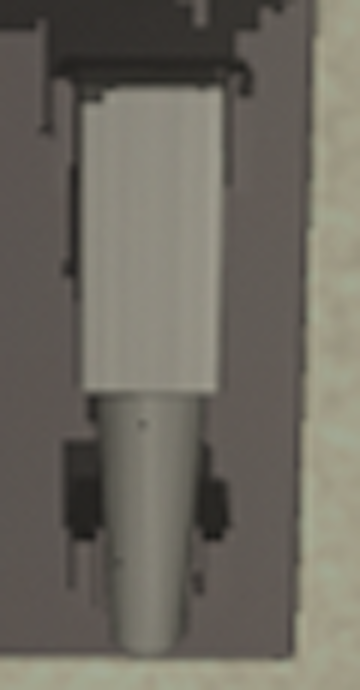

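Request:
carry_out(
  steps=[
    {"rotation": [0,0,0],"dp": [-0.001,0,0.041],"grip": 0.06},
    {"rotation": [0,0,0],"dp": [-0.001,0,0.082],"grip": 0.06},
    {"rotation": [0,0,0],"dp": [-0.001,0,0.12],"grip": 0.06},
    {"rotation": [0,0,0],"dp": [-0.001,0,0.15],"grip": 0.06},
    {"rotation": [0,0,0],"dp": [-0.001,0,0.175],"grip": 0.06},
    {"rotation": [0,0,0],"dp": [-0.001,0,0.192],"grip": 0.06},
    {"rotation": [0,0,0],"dp": [-0.001,0,0.192],"grip": 0.06},
    {"rotation": [0,0,0],"dp": [-0.001,0,0.192],"grip": 0.06},
  ],
)

```text
time: 3.25
ee_pos: [0.5127, 0.2768, 0.028]
orientation: [0.1, -3.139, 0.001]
wrist_force: [-0.0, -0.4, 1.2]
width: 0.706
```

Run:
```python
from h import *
cap('wrist','w3'); cap('side','s3');go([.512,.2782,.045],rot(3.6,0,-1),1)
crop('s3',190,120,330,250,5,'c12')
```

```text
t 3.35 tcp [0.514  0.2781 0.0295] dp [0.002, 0.0002, 0.0032] rot [0.07, 0.15, 0.06] n 0.1 F [-0.16  0.98  0.62] w 0.0601
```

View pics/w3.png

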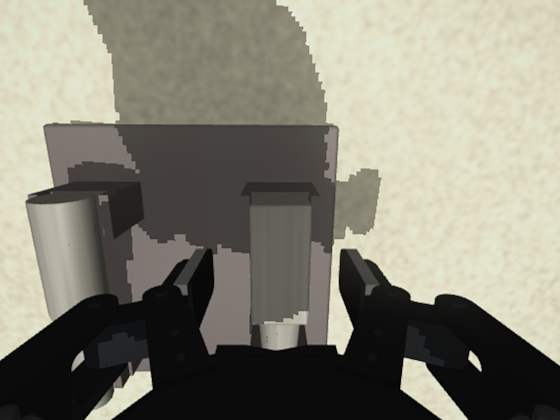

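View pics/c12.png

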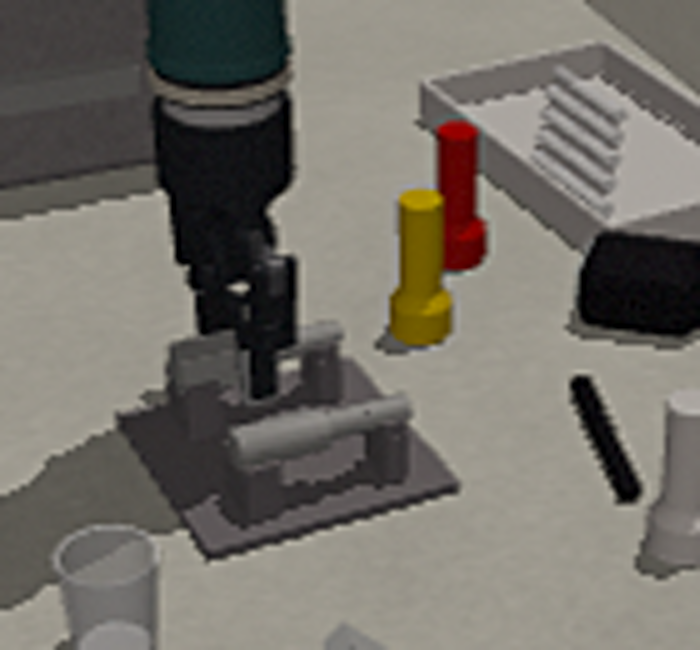

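Request:
carry_out(
  steps=[
    {"rotation": [0,0,0],"dp": [0,0,0.001],"grip": 0.03},
    {"rotation": [0,0,0],"dp": [0,0,0.001],"grip": 0.015},
    {"rotation": [0,0,0],"dp": [0,0,0.001],"grip": 0.01},
    {"rotation": [0,0,0],"dp": [0,0,0.001],"grip": 0.01},
    {"rotation": [0,0,0],"dp": [0,0,0.001],"grip": 0.01},
    {"rotation": [0,0,0],"dp": [0,0,0.001],"grip": 0.01},
  ],
  force=50,
)

```text
time: 3.85
ee_pos: [0.5133, 0.2786, 0.0279]
orientation: [-0.102, 3.139, 0.001]
wrist_force: [-2.3, 0.1, 6.7]
width: 0.272
```

Request:
carry_out(
  steps=[
    {"rotation": [0,0,0],"dp": [0,0,-0.02],"grip": 0.01},
    {"rotation": [0,0,0],"dp": [0,0,-0.05],"grip": 0.01},
    {"rotation": [0,0,0],"dp": [0,0,-0.09],"grip": 0.01},
    {"rotation": [0,0,0],"dp": [0,0,-0.13],"grip": 0.01},
    {"rotation": [0,0,0],"dp": [0,0,-0.16],"grip": 0.01},
    {"rotation": [0,0,0],"dp": [0,0,-0.16],"grip": 0.01},
  ],
)

```text
time: 4.35
ee_pos: [0.5161, 0.2801, 0.1935]
orientation: [-0.102, 3.13, 0.01]
wrist_force: [1.2, 1.1, -2.7]
width: 0.274
```

Run:
```python
from h import *
cap('wrist','w4'); cap('side','s4')
crop('s4',190,60,330,220,4,'c13')
n=np.array([np.sin(np.pi/4)*np.cos(np.deg2rad(-8.9)),np.sin(np.pi/4)*np.sin(np.deg2rad(-8.9)),np.sin(np.pi/4)])
f=np.array([np.cos(np.deg2rad(-8.9)),np.sin(np.deg2rad(-8.9)),0]); s=np.array([f[0]*.7071,f[1]*.7071,-.7071])
seat=np.array([.480,-.046,.085])
g=seat+s*.008
print(s,n)
go(g+n*.10,rot(-8.9,45,-1),1)
```

```text
[ 0.69858642 -0.10939571 -0.7071    ] [ 0.69859312 -0.10939676  0.70710678]
t 4.45 tcp [0.5128 0.2784 0.1875] dp [-0.0077, -0.3354, 0.0503] rot [-4.89, 44.9, 12.01] n 8.1 F [-0.38 -0.36 -3.21] w 0.0232
```

View pics/w4.png

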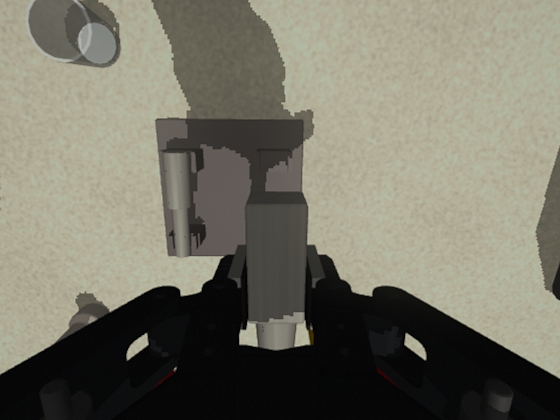

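View pics/c13.png

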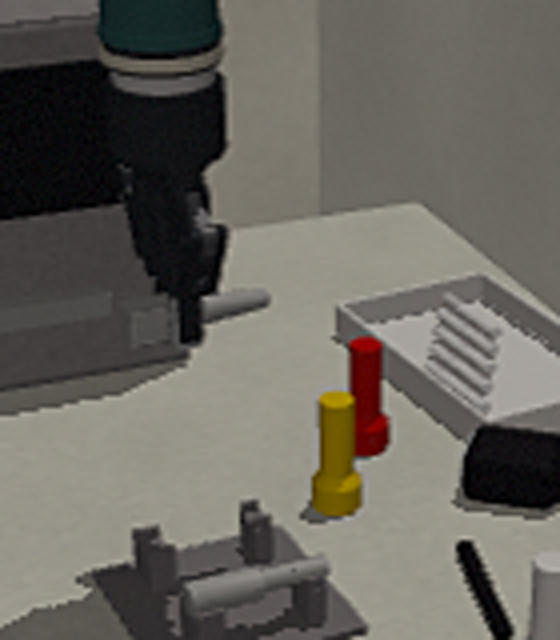

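Request:
carry_out(
  steps=[
    {"rotation": [-4.9,44.9,12],"dp": [-0.008,-0.335,0.0],"grip": 0.01},
    {"rotation": [-4.9,44.9,12],"dp": [-0.008,-0.335,0.0],"grip": 0.01},
    {"rotation": [-4.9,44.9,12],"dp": [-0.008,-0.335,0.0],"grip": 0.01},
    {"rotation": [-4.9,44.9,12],"dp": [-0.008,-0.335,0.0],"grip": 0.01},
    {"rotation": [-4.9,44.9,12],"dp": [-0.008,-0.335,0.0],"grip": 0.01},
    {"rotation": [-4.9,44.9,12],"dp": [-0.008,-0.335,0.0],"grip": 0.01},
    {"rotation": [-4.9,44.9,12],"dp": [-0.008,-0.335,0.0],"grip": 0.01},
    {"rotation": [-4.9,44.9,12],"dp": [-0.008,-0.335,0.0],"grip": 0.01},
  ],
)

```text
time: 5.12
ee_pos: [0.5411, -0.0566, 0.1808]
orientation: [-0.186, -2.338, -0.074]
wrist_force: [0.3, 0.5, -3.7]
width: 0.267
```

Request:
carry_out(
  steps=[
    {"rotation": [0,0,0],"dp": [0,0,0],"grip": 0.01},
    {"rotation": [0,0,0],"dp": [0,0,0],"grip": 0.01},
  ],
)

```text
time: 5.28
ee_pos: [0.5411, -0.0578, 0.1835]
orientation: [-0.193, -2.344, -0.074]
wrist_force: [0.6, -0.2, -3.3]
width: 0.272
```

```bash
cat >> h.py <<'E'
f=np.array([np.cos(np.deg2rad(-8.9)),np.sin(np.deg2rad(-8.9)),0]); zz=np.array([0,0,1.]); s=(f-zz)*.70711; n=(f+zz)*.70711
seat=np.array([.480,-.046,.085])
E
python3 - <<'E'
from h import *
cap('wrist','w5'); cap('side','s5'); crop('s5',180,120,360,300,4,'c14')
go(seat+s*.006+n*.06,rot(-8.9,45,-1),1)
E
```

```text
t 5.38 tcp [ 0.5416 -0.0529  0.1847] dp [-0.033, -0.0027, 0.0729] rot [-0.01, -0.23, -0.02] n 1.9 F [-0.29  0.8  -3.62] w 0.0233
```

View pics/w5.png

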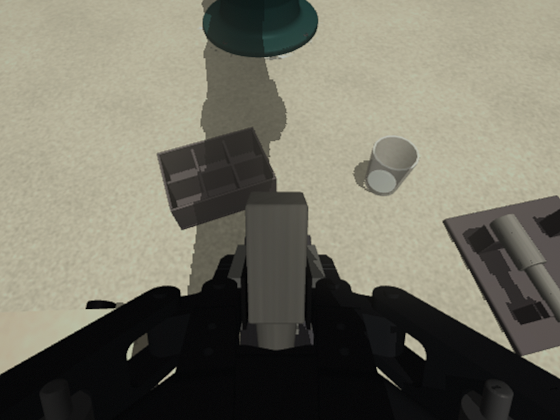

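View pics/c14.png

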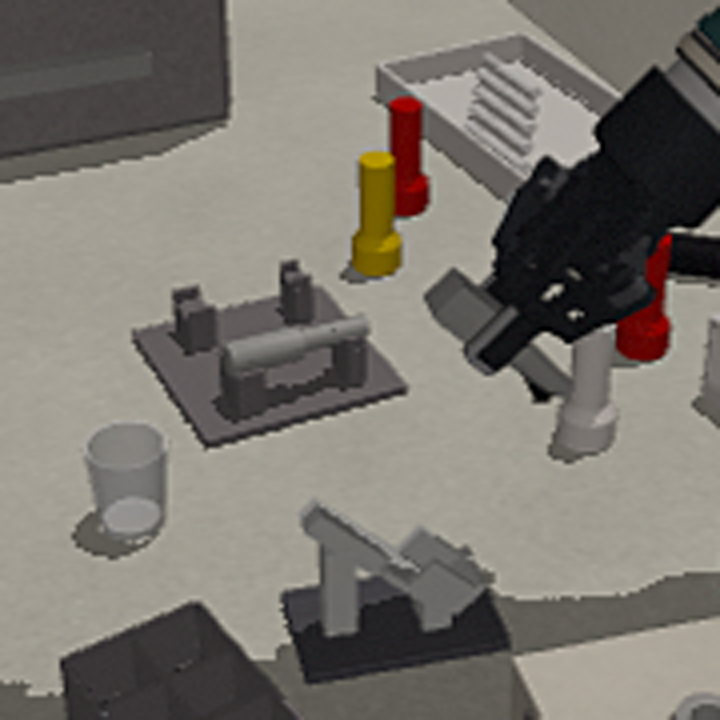

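Run:
```python
from h import *
crop('w5',230,180,325,360,4,'c15')
c,Rc,o=obs()
for u,v in [(248,207),(306,207),(276,193),(250,323),(303,323)]:
  for z in (-.0307,-.0067):
    O,r=ray('w5',u,v); O=Rc.inv().apply(O-c); r=Rc.inv().apply(r); print(u,v,z,(O+r*(z-O[2])/r[2]).round(4))
```

```text
248 207 -0.0307 [ 0.035  -0.0137 -0.0307]
248 207 -0.0067 [ 0.0288 -0.0159 -0.0067]
306 207 -0.0307 [ 0.0349  0.0077 -0.0307]
306 207 -0.0067 [ 0.0286  0.0101 -0.0067]
276 193 -0.0307 [ 0.0402 -0.0033 -0.0307]
276 193 -0.0067 [ 0.0351 -0.0033 -0.0067]
250 323 -0.0307 [-0.014  -0.0144 -0.0307]
250 323 -0.0067 [-0.0308 -0.0167 -0.0067]
303 323 -0.0307 [-0.0142  0.0073 -0.0307]
303 323 -0.0067 [-0.031   0.0096 -0.0067]
```

View pics/c15.png

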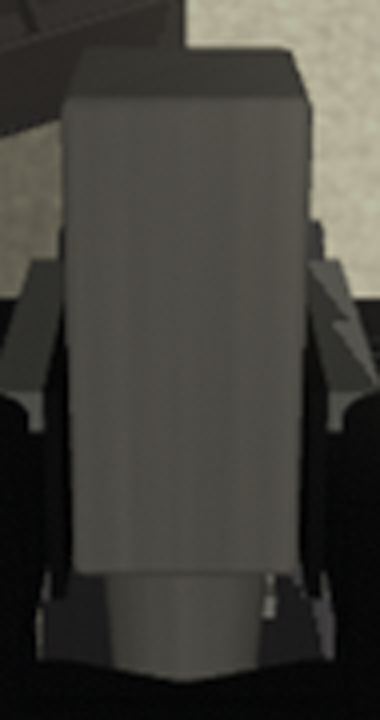

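Run:
```python
from h import *
go(seat+s*.008+n*.03,rot(-8.9,45,-1),1)
```

```text
t 5.38 tcp [ 0.5416 -0.0529  0.1847] dp [-0.0351, -0.0026, 0.1029] rot [-0.01, -0.23, -0.02] n 2.6 F [-0.29  0.8  -3.62] w 0.0233
```

```bash
cat >> h.py <<'E'
def avg(N=8):
    P=[];Q=[];F=[]
    for i in range(N):
        o=arm.get_obs();P.append(o['ee_pos']);Q.append(o['orientation']);F.append(o['wrist_force']); vision.capture('top')
    P=np.array(P); Rm=R.from_rotvec(np.array(Q)).mean()
    print('std mm',(P.std(0)*1000).round(2),'meanF',np.mean(F,0).round(2),'stdF',np.std(F,0).round(2))
    return P.mean(0),Rm
def goa(p,Rt=None,grasp=False,N=8):
    c,Rc=avg(N); Rt=Rc if Rt is None else Rt; p=np.array(p,float)
    if grasp: p=p+Rt.as_matrix()[:,2]*arm.tcp_to_grasp
    dp=Rc.inv().apply(p-c); r=(Rc.inv()*Rt).as_rotvec(degrees=True)
    o=arm.get_obs()
    print('t',round(o['time'],2),'tcp',c.round(4),'dp',dp.round(4).tolist(),'rot',r.round(2).tolist(),'w',round(o['width']*.0854,4)); return dp,r
E
python3 - <<'E'
from h import *
goa(seat+s*.008+n*.03,rot(-8.9,45,-1),1)
E
```

```text
std mm [0.26 0.44 0.72] meanF [-0.31  0.48 -3.24] stdF [0.34 0.55 0.47]
t 5.78 tcp [ 0.5421 -0.0523  0.1861] dp [-0.0356, -0.0033, 0.1042] rot [-0.09, -0.12, 0.07] w 0.0231
```

Request:
carry_out(
  steps=[
    {"rotation": [0,0,0],"dp": [-0.0355,-0.0033,0.02],"grip": 0.01},
    {"rotation": [0,0,0],"dp": [-0.0355,-0.0033,0.05],"grip": 0.01},
    {"rotation": [0,0,0],"dp": [-0.0355,-0.0033,0.08],"grip": 0.01},
    {"rotation": [0,0,0],"dp": [-0.0355,-0.0033,0.104],"grip": 0.01},
    {"rotation": [0,0,0],"dp": [-0.0355,-0.0033,0.104],"grip": 0.01},
    {"rotation": [0,0,0],"dp": [-0.0355,-0.0033,0.104],"grip": 0.01},
  ],
)

```text
time: 6.28
ee_pos: [0.4931, -0.0492, 0.0878]
orientation: [-0.183, -2.347, -0.074]
wrist_force: [1.2, 0.2, -2.5]
width: 0.27
```

Run:
```python
from h import *
cap('top','t6'); cap('wrist','w6'); cap('side','s6'); crop('s6',220,180,340,300,5,'c16'); crop('t6',280,200,360,290,7,'c17')
goa(seat+s*.008,rot(-8.9,45,-1),1)
```

```text
std mm [0.47 0.05 0.25] meanF [ 0.12 -0.23 -3.42] stdF [0.21 0.32 0.45]
t 6.83 tcp [ 0.4948 -0.0498  0.0887] dp [0.0002, 0.0015, 0.032] rot [-0.05, 0.04, -0.04] w 0.0236
```

View pics/c16.png

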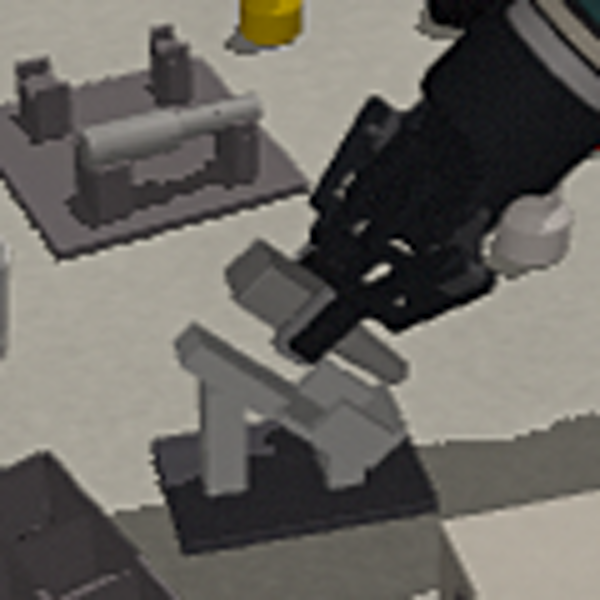

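View pics/c17.png

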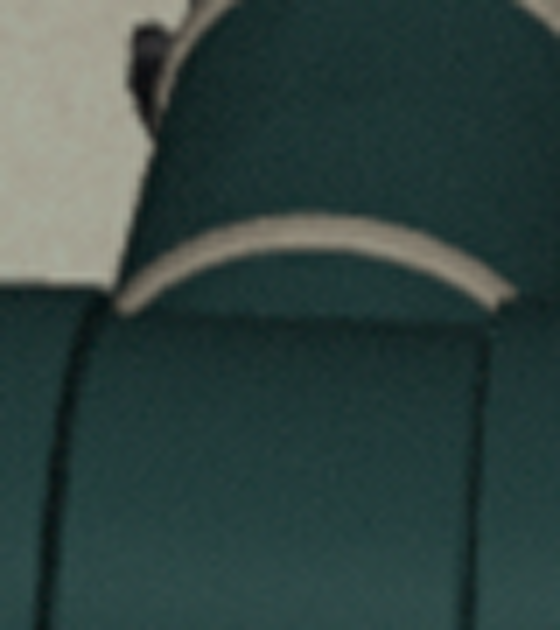

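View pics/w6.png

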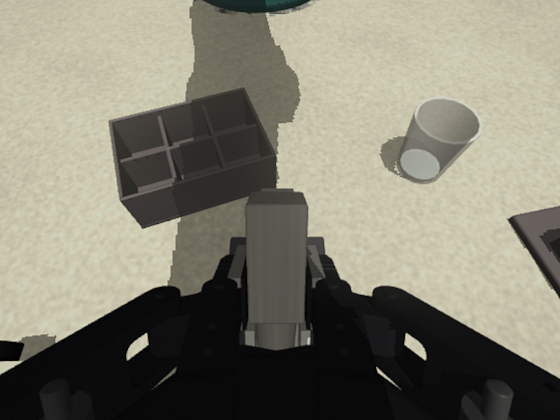

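```bash
cat >> h.py <<'E'
lat=np.cross(zz,f)
def box(fn,out,O,a,b,c,A,B,C,col,im=None):
    im=cv2.imread('pics/'+fn+'.png') if im is None else im
    return im
def draw(im,fn,pts,s_,x0,y0,col):
    P=[((np.array(proj(fn,p))+.5-[x0,y0])*s_).astype(int) for p in pts]
    for i in range(len(P)): cv2.line(im,tuple(map(int,P[i])),tuple(map(int,P[(i+1)%len(P)])),col,1)
E
python3 - <<'E'
from h import *
c=np.array([.4948,-.0498,.0887]); g=c-(-n)*.0187; hc=g-s*.010
S=7;x0,y0,x1,y1=250,215,325,300
im=cv2.imread('pics/s6.png')[y0:y1,x0:x1]; im=cv2.resize(im,None,fx=S,fy=S,interpolation=cv2.INTER_CUBIC)
L=.012
for e in (-.026,.026): draw(im,'s6',[hc+s*e+lat*a*L+n*b*L for a,b in((1,1),(1,-1),(-1,-1),(-1,1))],S,x0,y0,(0,255,0))
draw(im,'s6',[hc+s*e+lat*a*L-n*L for a,e in((1,-.026),(1,.026),(-1,.026),(-1,-.026))],S,x0,y0,(0,255,0))
draw(im,'s6',[seat+s*e+lat*a*.009-n*L for a,e in((1,-.026),(1,.05),(-1,.05),(-1,-.026))],S,x0,y0,(0,0,255))
cv2.imwrite('pics/ov.png',im)
E
```

```text
(no output)
```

View pics/ov.png

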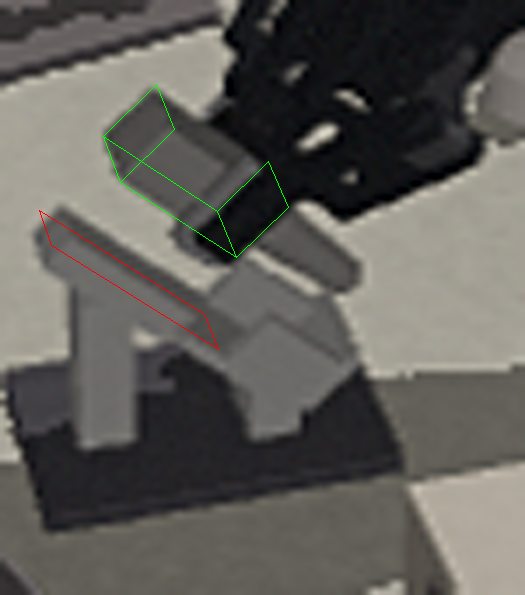

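Run:
```python
from h import *
S=(240,235,9);T=(290,210,8);W=(210,160,6)
def t(**k):
    L=[]
    if 's' in k:L.append(('side0',*cu(*S,*k['s'])))
    if 't' in k:L.append(('top0',*cu(*T,*k['t'])))
    if 'w' in k:L.append(('w1',*cu(*W,*k['w'])))
    p,e=tri(L); d=p-np.array([.5025,-.049,0]); 
    print(p.round(4),e,'rest xy',round(d@f,4),round(d@lat,4),'x+z',round(d@f+p[2],4))
    return p
t(s=(135,120),t=(203,460)); t(s=(150,165),t=(268,465))
t(s=(135,120),t=(203,460),w=(287,235)); t(s=(150,165),t=(268,465),w=(185,222))
# upper corners: side ray intersected with lateral plane
for uv,l in (((168,88),.009),((185,128),-.009)):
    o,r=ray('side0',*cu(*S,*uv))
    for sy in (-.046,-.048):
        P0=np.array([.480,sy,0])+lat*l; k=((P0-o)@lat)/(r@lat); p=o+r*k; d=p-seat; print(p.round(4), 's',round(d@s,4),'n',round(d@n,4))
crop('w1',225,190,285,270,10,'c18')
```

```text
[ 0.4523 -0.0343  0.0873] [0.3, 0.3] rest xy -0.0519 0.0067 x+z 0.0354
[ 0.4502 -0.0517  0.087 ] [0.2, 0.2] rest xy -0.0512 -0.0108 x+z 0.0357
[ 0.4523 -0.0329  0.0861] [0.8, 1.5, 1.7] rest xy -0.0521 0.0082 x+z 0.034
[ 0.45   -0.0509  0.0861] [0.3, 1.1, 1.2] rest xy -0.0516 -0.01 x+z 0.0345
[ 0.4616 -0.034   0.0942] s -0.0207 n -0.0077
[ 0.4609 -0.0359  0.0958] s -0.0221 n -0.0068
[ 0.4592 -0.0519  0.0956] s -0.0214 n -0.0064
[ 0.4585 -0.0537  0.0973] s -0.0228 n -0.0055
```

View pics/c18.png

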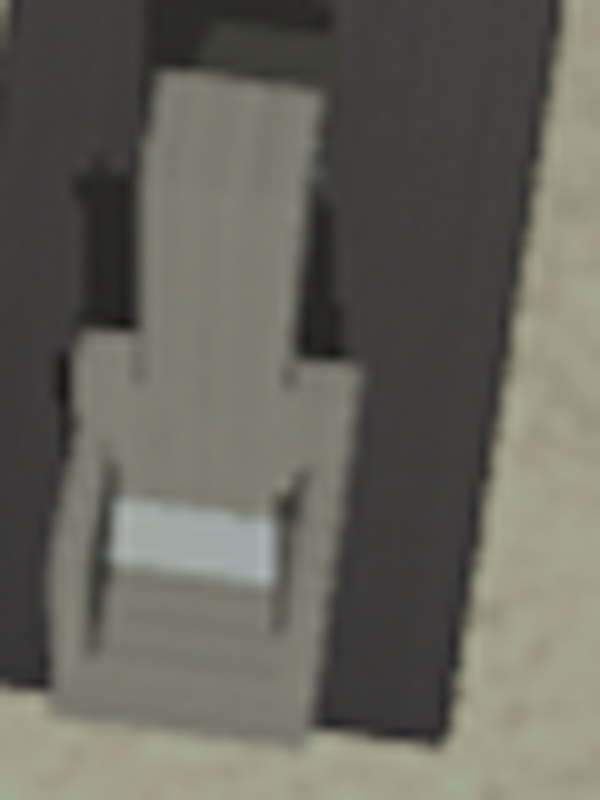

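```bash
sed -i 's/^seat=.*/seat=np.array([.488,-.0475,.085])/' h.py
python3 - <<'E'
from h import *
goa(seat+s*.0085+n*.008,rot(-8.9,45,-1),1,4)
E
```

```text
std mm [0.06 0.02 0.04] meanF [-0.09  0.16 -3.53] stdF [0.15 0.36 0.87]
t 7.03 tcp [ 0.4939 -0.0497  0.0881] dp [-0.0064, 0.0013, 0.0172] rot [-0.05, -0.07, -0.05] w 0.0231
```

Request:
carry_out(
  steps=[
    {"rotation": [0,0,0],"dp": [-0.0064,0.0013,0.0],"grip": 0.01},
    {"rotation": [0,0,0],"dp": [-0.0064,0.0013,0.006],"grip": 0.01},
    {"rotation": [0,0,0],"dp": [-0.0064,0.0013,0.012],"grip": 0.01},
    {"rotation": [0,0,0],"dp": [-0.0064,0.0013,0.017],"grip": 0.01},
    {"rotation": [0,0,0],"dp": [-0.0064,0.0013,0.017],"grip": 0.01},
  ],
)

```text
time: 7.45
ee_pos: [0.485, -0.047, 0.0707]
orientation: [-0.183, -2.346, -0.074]
wrist_force: [-0.4, 0.3, -3.4]
width: 0.272
```

Run:
```python
from h import *
cap('side','s7'); cap('wrist','w7')
crop('s7',250,205,325,290,7,'c19');crop('w7',200,170,350,360,3,'c20')
goa(seat+s*.0085,rot(-8.9,45,-1),1,4)
```

```text
std mm [0.25 0.05 0.12] meanF [ 0.16 -0.27 -3.22] stdF [0.3  0.37 0.36]
t 7.75 tcp [ 0.4866 -0.0472  0.0716] dp [-0.0, -0.0, 0.0082] rot [-0.05, -0.07, -0.06] w 0.0233
```

View pics/c19.png

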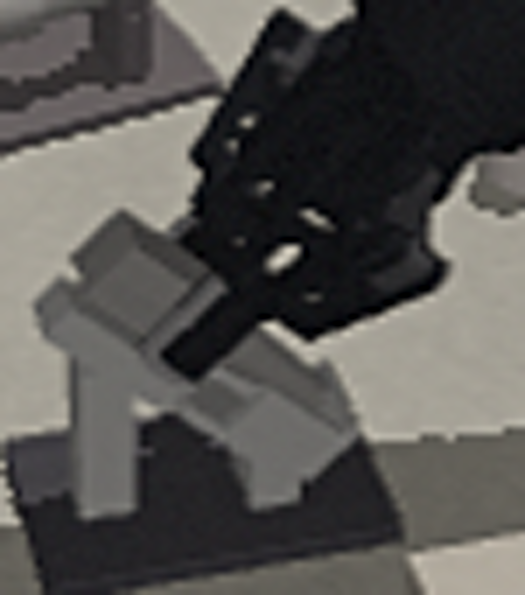

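View pics/c20.png

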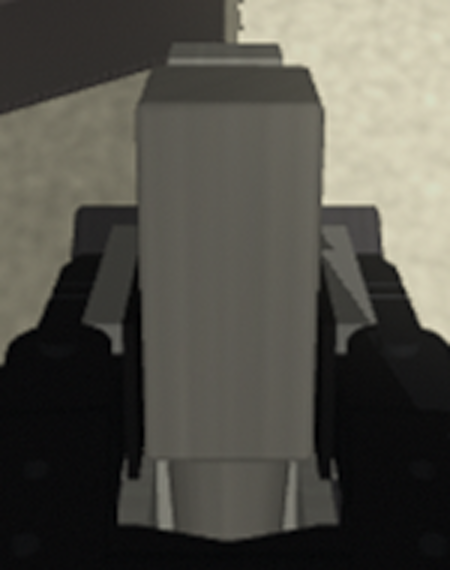

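Request:
carry_out(
  steps=[
    {"rotation": [0,0,0],"dp": [0.001,0,0.003],"grip": 0.01},
    {"rotation": [0,0,0],"dp": [0.001,0,0.005],"grip": 0.01},
    {"rotation": [0,0,0],"dp": [0.001,0,0.007],"grip": 0.01},
    {"rotation": [0,0,0],"dp": [0.001,0,0.007],"grip": 0.01},
  ],
)

```text
time: 8.08
ee_pos: [0.4812, -0.0464, 0.0676]
orientation: [-0.183, -2.35, -0.074]
wrist_force: [1.2, -0.9, 0.2]
width: 0.278
```

Run:
```python
from h import *
cap('side','s8'); crop('s8',250,205,325,290,7,'c21')
goa(seat+s*.0075,rot(-8.9,45,-1),1,3)
```

```text
std mm [0.   0.01 0.  ] meanF [ 1.14 -0.02 -0.44] stdF [0.37 0.12 0.91]
t 8.28 tcp [ 0.4812 -0.0464  0.0676] dp [-0.0001, -0.0001, 0.0015] rot [-0.05, -0.05, -0.05] w 0.0233
```

View pics/c21.png

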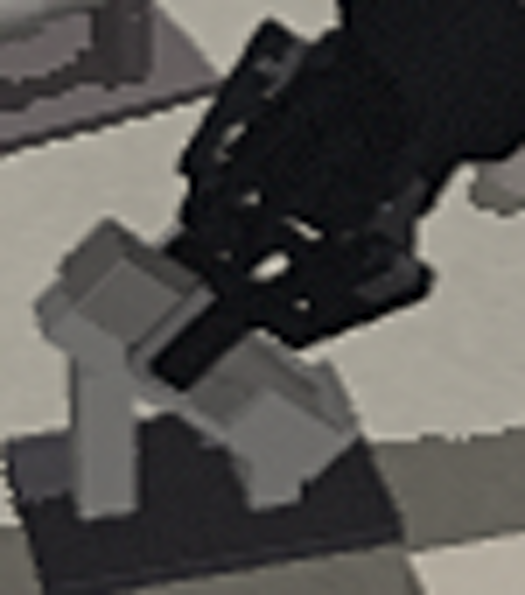

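Request:
carry_out(
  steps=[
    {"rotation": [0,0,0],"dp": [0,0,0.0005],"grip": 0.01},
    {"rotation": [0,0,0],"dp": [0,0,0.0005],"grip": 0.03},
    {"rotation": [0,0,0],"dp": [0,0,0.0005],"grip": 0.04},
    {"rotation": [0,0,0],"dp": [0,0,0.0005],"grip": 0.055},
    {"rotation": [0,0,0],"dp": [0,0,0.0005],"grip": 0.055},
    {"rotation": [0,0,0],"dp": [0,0,0.0005],"grip": 0.055},
    {"rotation": [0,0,0],"dp": [0,0,0.0005],"grip": 0.055},
  ],
)

```text
time: 8.87
ee_pos: [0.4805, -0.0463, 0.0669]
orientation: [-0.184, -2.349, -0.074]
wrist_force: [-0.6, 0.6, -0.3]
width: 0.647
```

Request:
carry_out(
  steps=[
    {"rotation": [0,0,0],"dp": [0,0,-0.02],"grip": 0.055},
    {"rotation": [0,0,0],"dp": [0,0,-0.05],"grip": 0.055},
    {"rotation": [0,0,0],"dp": [0,0,-0.09],"grip": 0.055},
    {"rotation": [0,0,0],"dp": [0,0,-0.12],"grip": 0.055},
    {"rotation": [0,0,0],"dp": [0,0,-0.12],"grip": 0.055},
  ],
)

```text
time: 9.28
ee_pos: [0.5694, -0.0604, 0.1554]
orientation: [-0.184, -2.359, -0.073]
wrist_force: [0.4, -0.1, 0.7]
width: 0.641
```

Run:
```python
from h import *
cap('side','s9'); crop('s9',230,205,350,300,6,'c22')
cap('wrist','w9')
c,Rc,o=obs()
p=seat+(-s)*.10
go(p,rot(-8.9,-45,-1),1); go(p,rot(-8.9,0,-1),1)
```

```text
t 9.38 tcp [ 0.5651 -0.0595  0.1519] dp [0.0892, -0.0, 0.1024] rot [-0.08, -89.99, -0.01] n 12.6 F [-1.    0.51 -0.81] w 0.0549
t 9.38 tcp [ 0.5651 -0.0595  0.1519] dp [0.0947, -0.0, 0.1156] rot [-0.06, -44.99, -0.04] n 6.3 F [-1.    0.51 -0.81] w 0.0549
```

View pics/c22.png

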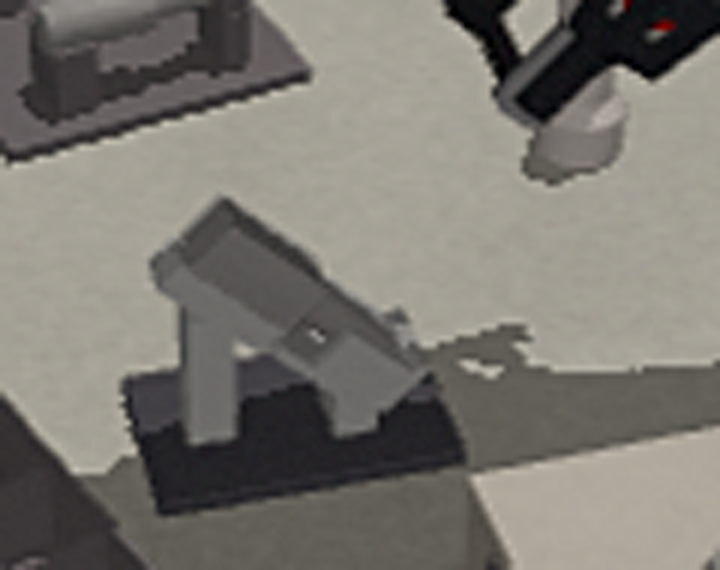

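View pics/w9.png

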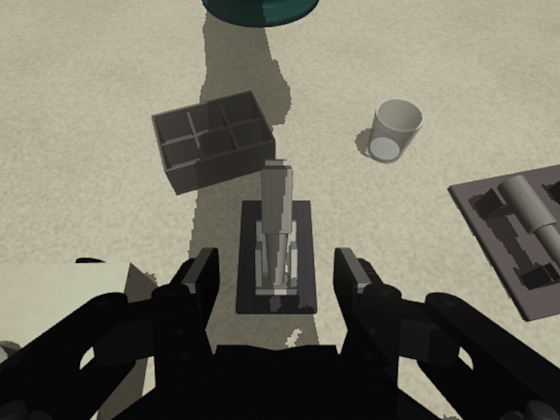

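Run:
```python
from h import *
c,Rc,o=obs(); print(o['joint_pos'].round(3))
go([.43,-.04,.30],rot(-8.9,-10,-1))
```

```text
[-0.09   0.885  0.29   1.314 -0.201  1.763  1.649]
t 9.38 tcp [ 0.5651 -0.0595  0.1519] dp [0.2012, -0.0018, -0.0083] rot [-0.07, -54.99, -0.03] n 7.7 F [-1.    0.51 -0.81] w 0.0549
```

Request:
carry_out(
  steps=[
    {"rotation": [0,-55,0],"dp": [0.201,-0.002,-0.04],"grip": 0.055},
    {"rotation": [0,-55,0],"dp": [0.201,-0.002,-0.04],"grip": 0.055},
    {"rotation": [0,-55,0],"dp": [0.201,-0.002,-0.04],"grip": 0.055},
    {"rotation": [0,-55,0],"dp": [0.201,-0.002,-0.01],"grip": 0.055},
    {"rotation": [0,-55,0],"dp": [0.201,-0.002,-0.01],"grip": 0.055},
    {"rotation": [0,-55,0],"dp": [0.201,-0.002,-0.01],"grip": 0.055},
    {"rotation": [0,-55,0],"dp": [0.201,-0.002,-0.01],"grip": 0.055},
    {"rotation": [0,-55,0],"dp": [0.201,-0.002,-0.01],"grip": 0.055},
  ],
)

```text
time: 10.05
ee_pos: [0.4292, -0.0397, 0.3008]
orientation: [0.228, 2.954, -0.02]
wrist_force: [-0.1, -0.3, 0.6]
width: 0.641
```

Run:
```python
from h import *
c,Rc,o=obs(); print(o['joint_pos'].round(3))
cap('wrist','w10'); cap('top','t10'); crop('t10',290,195,440,290,5,'c23')
go(seat-s*.10,rot(-8.9,-45,-1),1)
```

```text
[-0.299 -0.111  0.273  2.149  0.077  0.925  1.351]
t 10.15 tcp [ 0.4261 -0.0394  0.2994] dp [0.0219, 0.0016, 0.1554] rot [0.07, -35.17, 0.12] n 4.9 F [-0.48  0.1  -0.15] w 0.0548
```

View pics/w10.png

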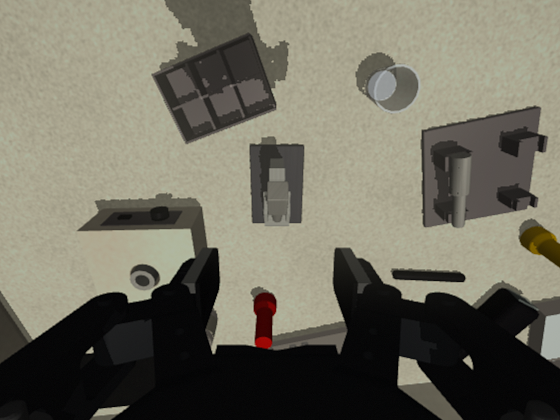

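View pics/c23.png

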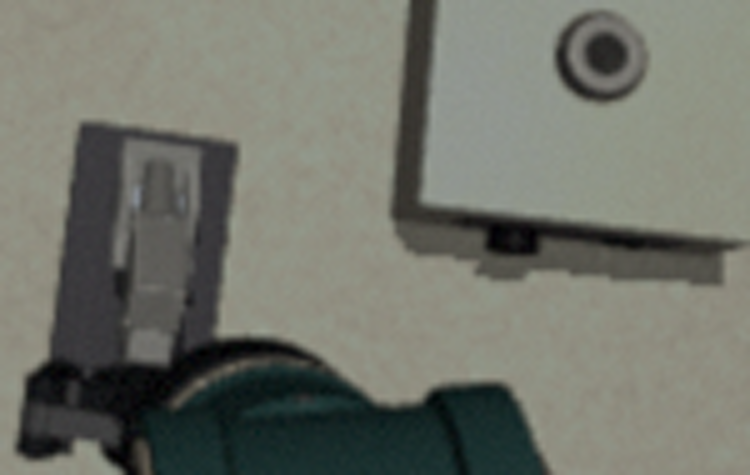

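Run:
```python
from h import *
go(seat-s*.075+[0,0,.03],rot(-8.9,-45,-1),1)
print([onz('w10',145,276,.08).round(4)])
print([onz('t10',*cu(290,195,5,u,v),.08).round(4) for u,v in [(606,53),(606,56)]])
```

```text
t 10.15 tcp [ 0.4261 -0.0394  0.2994] dp [0.0024, 0.0015, 0.1463] rot [0.07, -35.17, 0.12] n 4.9 F [-0.48  0.1  -0.15] w 0.0548
[array([ 0.5773, -0.2429,  0.08  ])]
[array([ 0.5862, -0.2518,  0.08  ]), array([ 0.5849, -0.2518,  0.08  ])]
```

Request:
carry_out(
  steps=[
    {"rotation": [0,-35,0],"dp": [0.002,0.0015,0.04],"grip": 0.055},
    {"rotation": [0,-35,0],"dp": [0.002,0.0015,0.07],"grip": 0.055},
    {"rotation": [0,-35,0],"dp": [0.002,0.0015,0.1],"grip": 0.055},
    {"rotation": [0,-35,0],"dp": [0.002,0.0015,0.125],"grip": 0.055},
    {"rotation": [0,-35,0],"dp": [0.002,0.0015,0.146],"grip": 0.055},
    {"rotation": [0,-35,0],"dp": [0.002,0.0015,0.146],"grip": 0.055},
    {"rotation": [0,-35,0],"dp": [0.002,0.0015,0.146],"grip": 0.055},
  ],
)

```text
time: 10.73
ee_pos: [0.4328, -0.0686, 0.1599]
orientation: [0.196, 2.711, -0.278]
wrist_force: [0.9, 0.3, -0.4]
width: 0.644
```

Run:
```python
from h import *
c,Rc,o=obs(); print(o['joint_pos'].round(3))
cap('wrist','w11'); cap('side','s11'); crop('s11',180,120,360,300,4,'c24')
goa(seat-s*.045,rot(-8.9,-45,-1),1,3)
```

```text
[ 0.419  0.111 -0.543  2.421  0.94   0.404  0.478]
std mm [0.43 0.71 0.72] meanF [-0.31 -0.57 -0.2 ] stdF [0.28 0.57 0.57]
t 10.98 tcp [ 0.4317 -0.0695  0.1596] dp [-0.0093, 0.0401, 0.0592] rot [-8.68, -20.8, 4.15] w 0.0551
```

View pics/w11.png

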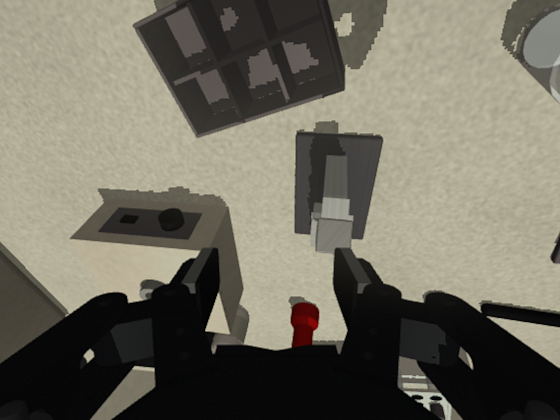

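View pics/c24.png

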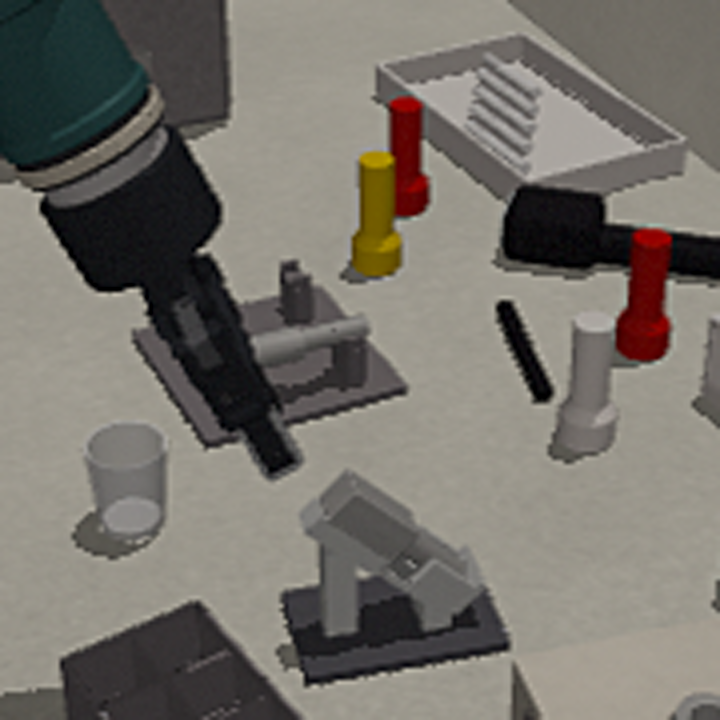

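Run:
```python
from h import *
go([.435,-.042,.28],rot(-8.9,-12,-1))
```

```text
t 10.98 tcp [ 0.4329 -0.0699  0.1612] dp [-0.0477, 0.0079, -0.112] rot [-9.53, 12.32, 1.45] n 2.9 F [ 0.42 -0.11 -0.25] w 0.0551
```

Request:
carry_out(
  steps=[
    {"rotation": [-9.5,12.3,1.5],"dp": [-0.0477,0.008,-0.112],"grip": 0.055},
    {"rotation": [-9.5,12.3,1.5],"dp": [-0.0477,0.008,-0.112],"grip": 0.055},
    {"rotation": [-9.5,12.3,1.5],"dp": [-0.0477,0.008,-0.112],"grip": 0.055},
    {"rotation": [-9.5,12.3,1.5],"dp": [-0.0477,0.008,-0.112],"grip": 0.055},
    {"rotation": [-9.5,12.3,1.5],"dp": [-0.0477,0.008,-0.112],"grip": 0.055},
    {"rotation": [-9.5,12.3,1.5],"dp": [-0.0477,0.008,-0.112],"grip": 0.055},
  ],
)

```text
time: 11.48
ee_pos: [0.4367, -0.0399, 0.2838]
orientation: [0.223, 2.919, -0.013]
wrist_force: [1.1, -0.4, -0.0]
width: 0.649
```

Run:
```python
from h import *
c,Rc,o=obs(); print(o['joint_pos'].round(3))
cap('side','s12'); crop('s12',0,0,360,300,2,'c25')
Rt=rot(-8.9,-12,-1); tz=Rt.as_matrix()[:,2]
goa(seat-tz*.07,Rt,1,3)
```

```text
[ 0.637 -0.05  -0.606  2.136 -0.012  0.833  1.454]
std mm [1.23 0.65 2.15] meanF [1.37 0.1  1.71] stdF [1.9  0.7  1.98]
t 11.68 tcp [ 0.4387 -0.0387  0.2862] dp [-0.0052, -0.0017, 0.156] rot [0.23, 0.73, 0.25] w 0.0553
```

View pics/c25.png

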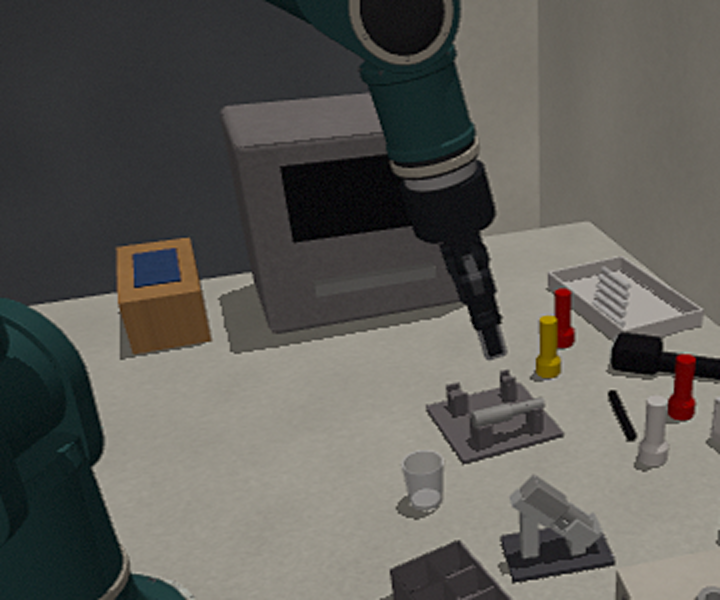

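Request:
carry_out(
  steps=[
    {"rotation": [0,0.5,0],"dp": [-0.005,-0.0015,0.035],"grip": 0.055},
    {"rotation": [0,0.5,0],"dp": [-0.005,-0.0015,0.07],"grip": 0.055},
    {"rotation": [0,0.5,0],"dp": [-0.005,-0.0015,0.1],"grip": 0.055},
    {"rotation": [0,0.5,0],"dp": [-0.005,-0.0015,0.13],"grip": 0.055},
    {"rotation": [0,0.5,0],"dp": [-0.005,-0.0015,0.156],"grip": 0.055},
    {"rotation": [0,0.5,0],"dp": [-0.005,-0.0015,0.156],"grip": 0.055},
    {"rotation": [0,0.5,0],"dp": [-0.005,-0.0015,0.156],"grip": 0.055},
  ],
)

```text
time: 12.27
ee_pos: [0.4703, -0.0466, 0.1272]
orientation: [0.221, 2.935, -0.022]
wrist_force: [1.1, 0.3, 0.3]
width: 0.643
```

Run:
```python
from h import *
c,Rc,o=obs(); print(o['joint_pos'].round(3))
cap('wrist','w13');cap('side','s13'); crop('s13',230,180,340,300,5,'c26')
Rt=rot(-8.9,-12,-1)
goa(seat,Rt,1,4)
```

```text
[ 0.493  0.298 -0.542  2.224  0.397  0.495  1.071]
std mm [0.22 0.25 0.32] meanF [0.01 0.4  0.52] stdF [0.3  0.27 0.63]
t 12.57 tcp [ 0.4726 -0.0474  0.1303] dp [-0.0058, 0.0023, 0.0662] rot [-0.01, -0.21, 0.2] w 0.0547
```

View pics/w13.png

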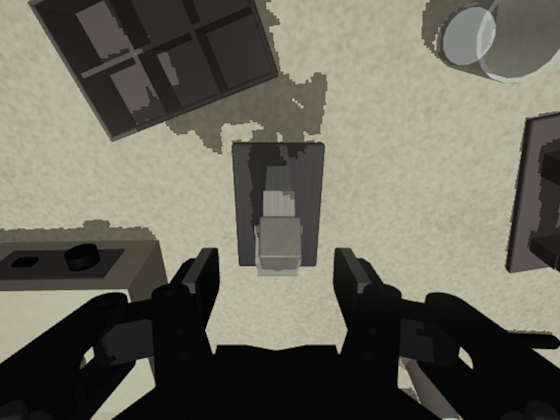

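View pics/c26.png

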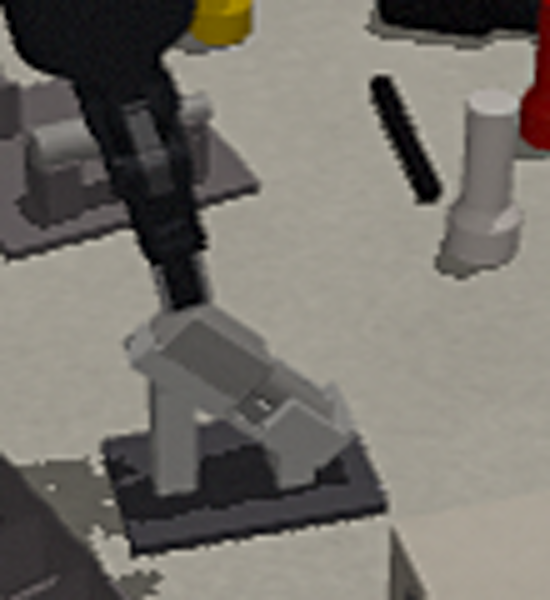

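Request:
carry_out(
  steps=[
    {"rotation": [0,0,0],"dp": [-0.0058,0.002,0.01],"grip": 0.055},
    {"rotation": [0,0,0],"dp": [-0.0058,0.002,0.03],"grip": 0.055},
    {"rotation": [0,0,0],"dp": [-0.0058,0.002,0.047],"grip": 0.055},
    {"rotation": [0,0,0],"dp": [-0.0058,0.002,0.058],"grip": 0.055},
    {"rotation": [0,0,0],"dp": [-0.0058,0.002,0.066],"grip": 0.055},
    {"rotation": [0,0,0],"dp": [-0.0058,0.002,0.066],"grip": 0.055},
    {"rotation": [0,0,0],"dp": [-0.0058,0.002,0.066],"grip": 0.055},
  ],
)

```text
time: 13.15
ee_pos: [0.4914, -0.0485, 0.0659]
orientation: [0.224, 2.929, -0.024]
wrist_force: [0.2, -0.1, 0.2]
width: 0.646
```

Run:
```python
from h import *
c,Rc,o=obs(); print(o['joint_pos'].round(3))
cap('wrist','w14');cap('side','s14'); crop('s14',230,180,340,300,5,'c27')
Rt=rot(-8.9,-12,-1)
goa(seat,Rt,1,4)
```

```text
[ 0.36   0.435 -0.403  2.22   0.573  0.367  0.904]
std mm [0.05 0.04 0.07] meanF [0.04 0.05 0.42] stdF [0.46 0.31 0.21]
t 13.45 tcp [ 0.4916 -0.0486  0.0663] dp [-0.0003, 0.0005, -0.0003] rot [0.01, -0.24, 0.15] w 0.055
```

View pics/w14.png

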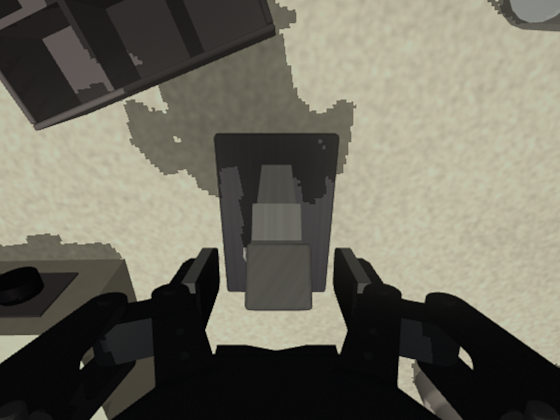

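View pics/c27.png

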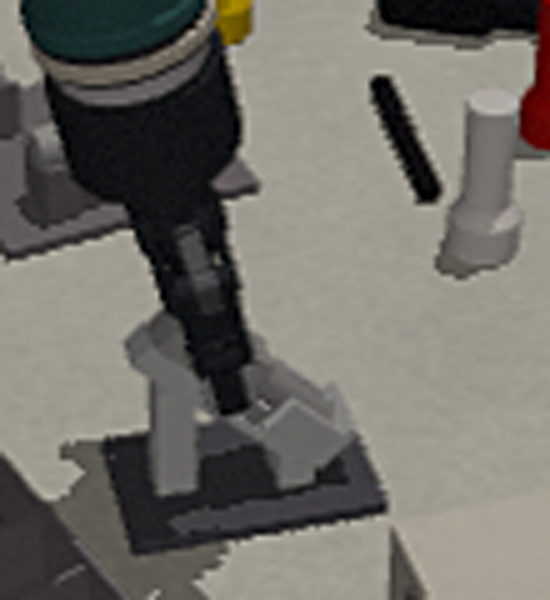

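Request:
carry_out(
  steps=[
    {"rotation": [0,0,0],"dp": [0,0.0005,0],"grip": 0.035},
    {"rotation": [0,0,0],"dp": [0,0.0005,0],"grip": 0.02},
    {"rotation": [0,0,0],"dp": [0,0.0005,0],"grip": 0.01},
    {"rotation": [0,0,0],"dp": [0,0.0005,0],"grip": 0.01},
    {"rotation": [0,0,0],"dp": [0,0.0005,0],"grip": 0.01},
    {"rotation": [0,0,0],"dp": [0,0.0005,0],"grip": 0.01},
    {"rotation": [0,0,0],"dp": [0,0.0005,0],"grip": 0.01},
  ],
  force=70,
)

```text
time: 14.03
ee_pos: [0.4912, -0.0481, 0.0657]
orientation: [0.224, 2.93, -0.024]
wrist_force: [-2.3, -0.3, 5.6]
width: 0.271
```

Run:
```python
from h import *
Rc=avg(3)[1]; o=arm.get_obs();print(o['width']*.0854)
print('n in tool',Rc.inv().apply(n).round(3),'s',Rc.inv().apply(s).round(3))
d=n*.05; d2=n*.05+zz*.10
print(Rc.inv().apply(d).round(4),Rc.inv().apply(d2).round(4))
```

```text
std mm [0.02 0.   0.01] meanF [-2.79  0.05  5.75] stdF [0.75 0.83 0.19]
0.023304176433761425
n in tool [-0.836 -0.002 -0.549] s [-0.549 -0.001  0.836]
[-0.0418 -0.0001 -0.0275] [-0.062  -0.0002 -0.1254]
```

Request:
carry_out(
  steps=[
    {"rotation": [0,0,0],"dp": [-0.008,0,-0.006],"grip": 0.01},
    {"rotation": [0,0,0],"dp": [-0.025,0,-0.017],"grip": 0.01},
    {"rotation": [0,0,0],"dp": [-0.042,0,-0.028],"grip": 0.01},
    {"rotation": [0,0,0],"dp": [-0.052,0,-0.065],"grip": 0.01},
    {"rotation": [0,0,0],"dp": [-0.062,0,-0.1],"grip": 0.01},
    {"rotation": [0,0,0],"dp": [-0.062,0,-0.125],"grip": 0.01},
    {"rotation": [0,0,0],"dp": [-0.062,0,-0.125],"grip": 0.01},
  ],
)

```text
time: 14.77
ee_pos: [0.5291, -0.0531, 0.2057]
orientation: [0.223, 2.922, -0.024]
wrist_force: [0.3, 0.5, -3.2]
width: 0.272
```

Run:
```python
from h import *
cap('wrist','w15');cap('side','s15'); crop('s15',200,80,380,300,3,'c28')
sl=np.array([.585,-.252,.08])
goa(sl+[0,0,.055+.076],rot(-8.9,33,-1),1,4)
print(arm.get_obs()['joint_pos'].round(3))
```

```text
std mm [0.48 0.14 0.86] meanF [-0.15 -0.   -3.01] stdF [0.48 0.65 0.26]
t 15.07 tcp [ 0.5253 -0.0537  0.1994] dp [-0.0766, -0.1869, 0.02] rot [-0.06, 44.55, 0.13] w 0.0233
[ 0.564  0.275 -0.617  2.045  0.304  0.693  1.181]
```

View pics/w15.png

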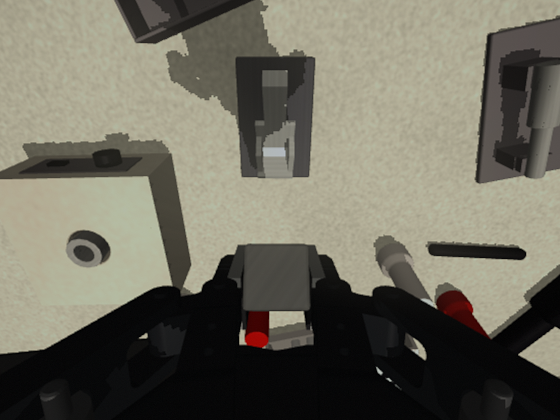

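View pics/c28.png

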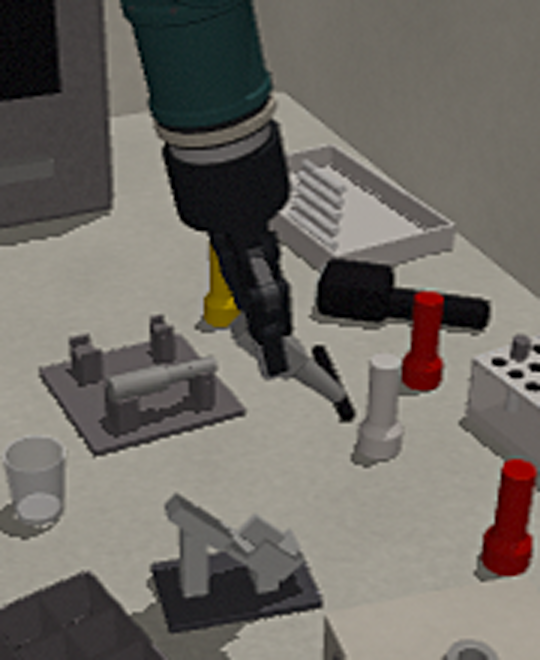

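Request:
carry_out(
  steps=[
    {"rotation": [0,44.5,0],"dp": [-0.0766,-0.187,-0.02],"grip": 0.01},
    {"rotation": [0,44.5,0],"dp": [-0.0766,-0.187,-0.02],"grip": 0.01},
    {"rotation": [0,44.5,0],"dp": [-0.0766,-0.187,-0.01],"grip": 0.01},
    {"rotation": [0,44.5,0],"dp": [-0.0766,-0.187,0.0],"grip": 0.01},
    {"rotation": [0,44.5,0],"dp": [-0.0766,-0.187,0.01],"grip": 0.01},
    {"rotation": [0,44.5,0],"dp": [-0.0766,-0.187,0.02],"grip": 0.01},
    {"rotation": [0,44.5,0],"dp": [-0.0766,-0.187,0.02],"grip": 0.01},
    {"rotation": [0,44.5,0],"dp": [-0.0766,-0.187,0.02],"grip": 0.01},
  ],
)

```text
time: 15.73
ee_pos: [0.5758, -0.2493, 0.1888]
orientation: [-0.193, -2.553, -0.062]
wrist_force: [-0.3, 0.0, -3.3]
width: 0.272
```

Run:
```python
from h import *
c,Rc=avg(4)
cap('wrist','w16');cap('side','s16');cap('top','t16'); crop('s16',270,150,450,350,4,'c29');crop('t16',340,130,460,260,5,'c30')
sl=np.array([.585,-.252,.08])
goa(sl+[0,0,.055+.076],rot(-8.9,33,-1),1,4)
print(arm.get_obs()['joint_pos'].round(3))
```

```text
std mm [0.18 0.13 2.87] meanF [-0.31  0.24 -2.77] stdF [0.22 0.5  0.29]
std mm [0.05 0.03 0.31] meanF [ 0.12  0.18 -3.08] stdF [0.41 0.37 0.51]
t 16.28 tcp [ 0.576  -0.2504  0.1982] dp [-0.0007, -0.0002, 0.003] rot [-0.16, 0.33, 0.08] w 0.0234
[ 0.553  0.84  -0.438  1.222  0.326  1.724  1.523]
```

View pics/w16.png

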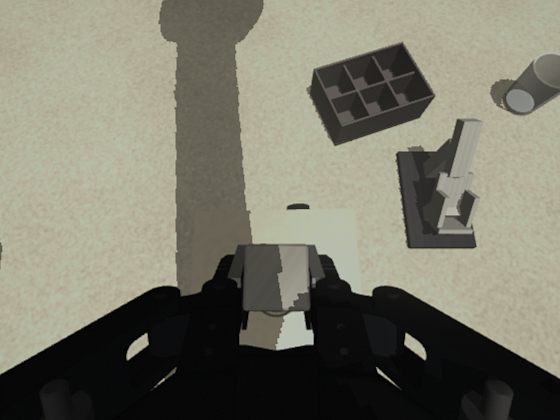

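View pics/c29.png

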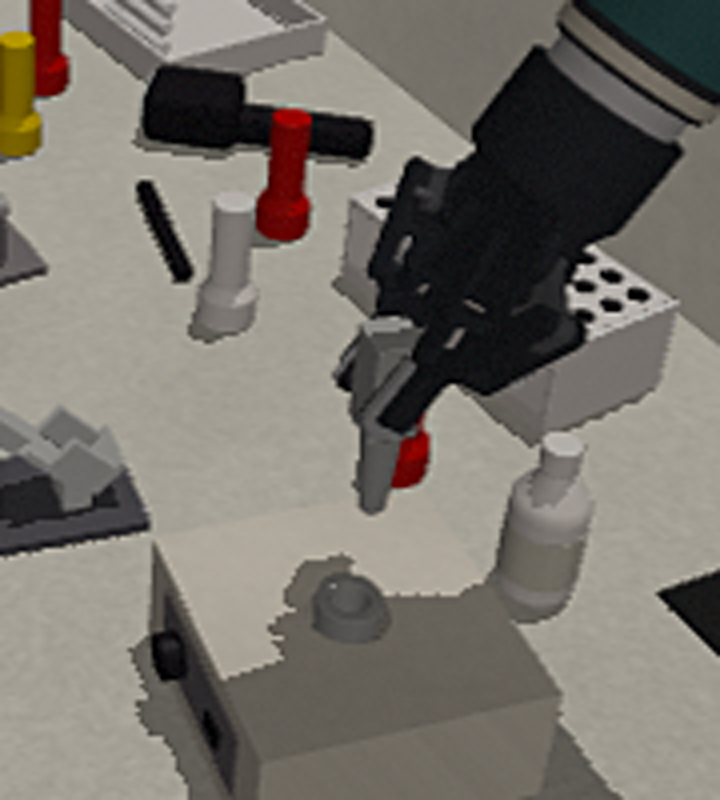

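View pics/c30.png

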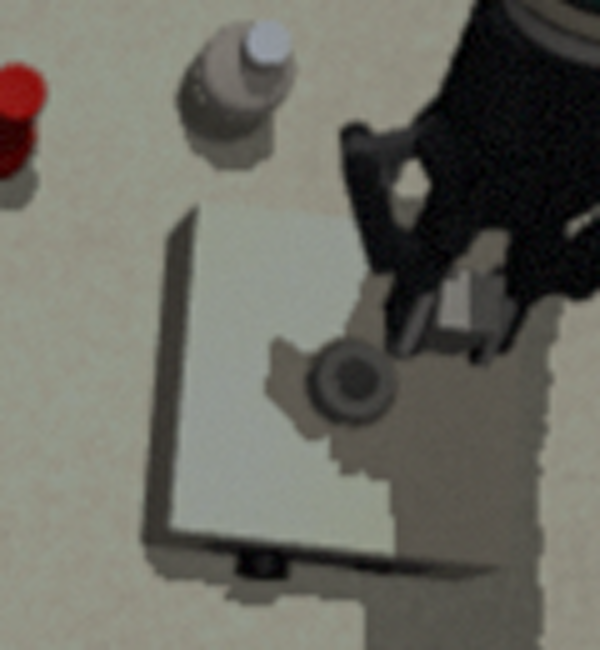

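```bash
cat >> h.py <<'E'
def overlay(fn,x0,y0,x1,y1,S,out,tip,ax,sl=None,yaw=-8.9):
    im=cv2.imread('pics/'+fn+'.png')[y0:y1,x0:x1]; im=cv2.resize(im,None,fx=S,fy=S,interpolation=cv2.INTER_CUBIC)
    ax=np.array(ax,float)/np.linalg.norm(ax); e1=np.array([np.cos(np.deg2rad(yaw)),np.sin(np.deg2rad(yaw)),0]); e1-=ax*(e1@ax); e1/=np.linalg.norm(e1); e2=np.cross(ax,e1)
    t=np.linspace(0,2*np.pi,24,endpoint=False)
    circ=lambda c,r,a,b:[c+r*np.cos(q)*a+r*np.sin(q)*b for q in t]
    draw(im,fn,circ(tip,.0065,e1,e2),S,x0,y0,(0,255,0)); draw(im,fn,circ(tip+ax*.05,.01,e1,e2),S,x0,y0,(0,255,0))
    for h in (.05,.102): draw(im,fn,[tip+ax*h+.012*(a*e1+b*e2) for a,b in((1,1),(1,-1),(-1,-1),(-1,1))],S,x0,y0,(0,255,255))
    if sl is not None:
        for r in (.0095,.0175): draw(im,fn,circ(np.array(sl),r,np.array([1.,0,0]),np.array([0,1.,0])),S,x0,y0,(0,0,255))
    cv2.imwrite('pics/'+out+'.png',im)
E
python3 - <<'E'
from h import *
c=np.array([.576,-.2504,.1982]); tz=rot(-8.9,33,-1).as_matrix()[:,2]; g=c-tz*.0187; print(g)
tip=g-[0,0,.076]
overlay('s16',330,210,400,320,7,'o1',tip,[0,0,1],[.585,-.252,.08])
overlay('t16',380,170,460,225,9,'o2',tip,[0,0,1],[.585,-.252,.08])
E
```

```text
[ 0.58606212 -0.25197569  0.21388314]
```

View pics/o1.png

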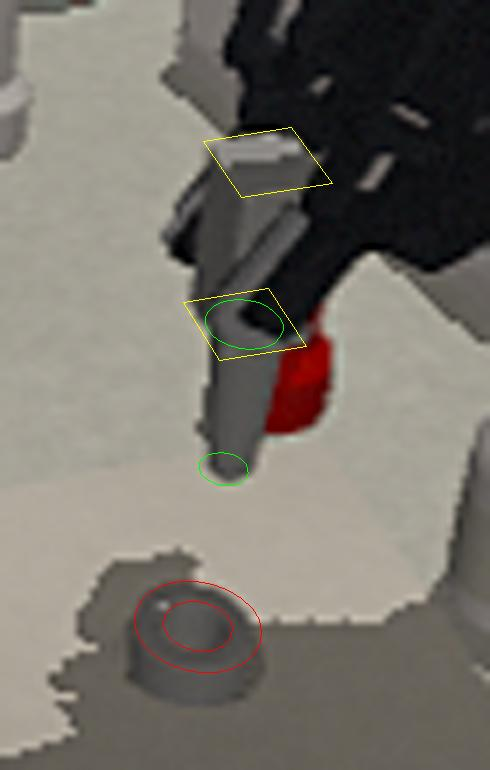

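View pics/o2.png

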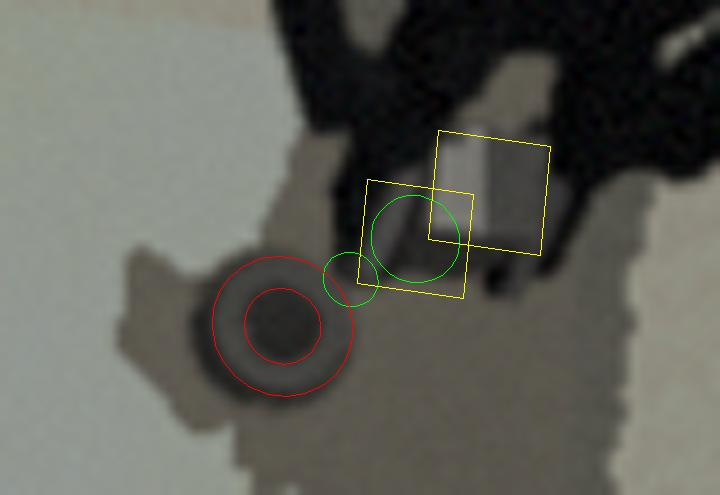

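Run:
```python
from h import *
goa(np.array([.584,-.252,.08+.012+.076]),rot(-8.9,33,-1),1,2)
```

```text
std mm [0.   0.04 0.16] meanF [-0.36 -0.18 -3.02] stdF [0.1  0.31 0.47]
t 16.38 tcp [ 0.5759 -0.2504  0.1973] dp [-0.0227, -0.0003, 0.0389] rot [-0.13, 0.24, 0.09] w 0.0235
```

Request:
carry_out(
  steps=[
    {"rotation": [0,0.2,0],"dp": [-0.006,0,0.01],"grip": 0.01},
    {"rotation": [0,0.2,0],"dp": [-0.012,0,0.02],"grip": 0.01},
    {"rotation": [0,0.2,0],"dp": [-0.018,0,0.03],"grip": 0.01},
    {"rotation": [0,0.2,0],"dp": [-0.0227,0,0.0389],"grip": 0.01},
    {"rotation": [0,0.2,0],"dp": [-0.0227,0,0.0389],"grip": 0.01},
    {"rotation": [0,0.2,0],"dp": [-0.0227,0,0.0389],"grip": 0.01},
  ],
)

```text
time: 16.88
ee_pos: [0.5733, -0.2497, 0.15]
orientation: [-0.195, -2.556, -0.058]
wrist_force: [0.2, -1.0, -2.7]
width: 0.274
```

Run:
```python
from h import *
c,Rc=avg(4); print(c)
cap('side','s17');cap('top','t17');cap('wrist','w17')
g=c-Rc.as_matrix()[:,2]*.0187; print(g, Rc.as_matrix()[:,2])
tip=g-[0,0,.076]
overlay('s17',330,230,400,320,7,'o1',tip,[0,0,1],[.585,-.252,.08])
overlay('t17',380,170,460,225,9,'o2',tip,[0,0,1],[.585,-.252,.08])
crop('s17',330,230,400,320,7,'o3');crop('t17',380,170,460,225,9,'o4')
```

```text
std mm [0.43 0.08 0.73] meanF [ 0.03 -0.21 -3.02] stdF [0.27 0.53 0.54]
[ 0.57394887 -0.24982137  0.15110873]
[ 0.58403275 -0.25137     0.16678059] [-0.53924495  0.08281465 -0.83806719]
```

View pics/o1.png

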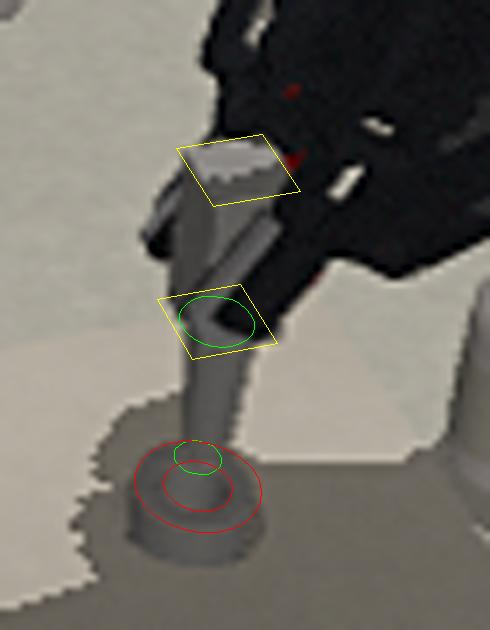

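View pics/o2.png

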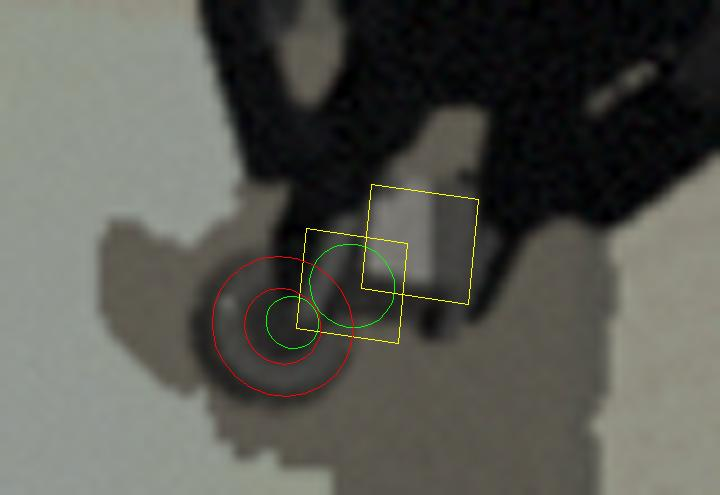

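View pics/o3.png

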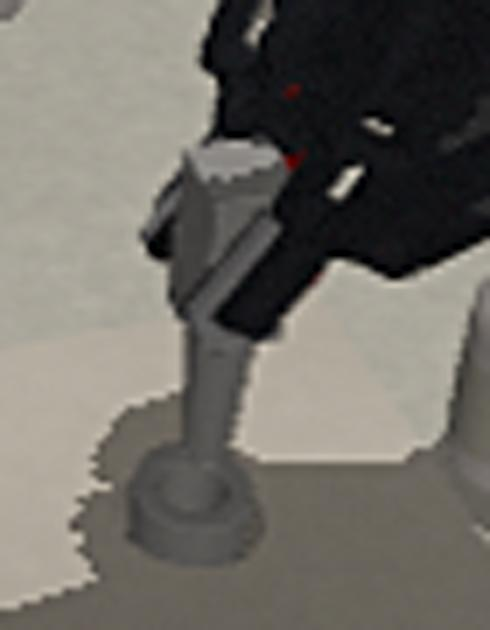

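View pics/w17.png

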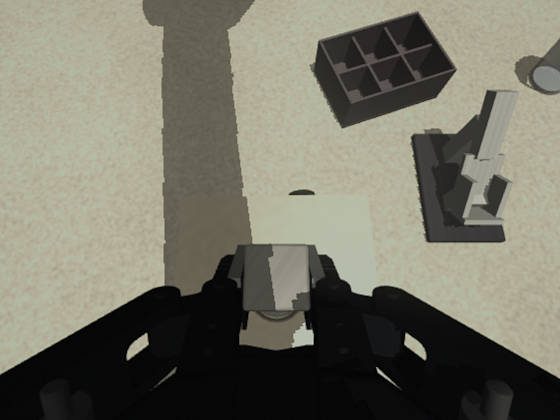

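Run:
```python
from h import *
c,Rc,o=obs()
for d in (.02,.035): print(Rc.inv().apply([0,.001,-d]).round(4))
```

```text
[-0.0108  0.001   0.0169]
[-0.0189  0.001   0.0294]
```

Request:
carry_out(
  steps=[
    {"rotation": [0,0,0],"dp": [-0.0054,0.001,0.0084],"grip": 0.01},
    {"rotation": [0,0,0],"dp": [-0.0108,0.001,0.0169],"grip": 0.01},
    {"rotation": [0,0,0],"dp": [-0.015,0.001,0.0233],"grip": 0.01},
    {"rotation": [0,0,0],"dp": [-0.0189,0.001,0.0294],"grip": 0.01},
    {"rotation": [0,0,0],"dp": [-0.0189,0.001,0.0294],"grip": 0.01},
    {"rotation": [0,0,0],"dp": [-0.0189,0.001,0.0294],"grip": 0.01},
  ],
)

```text
time: 17.73
ee_pos: [0.5735, -0.2488, 0.1155]
orientation: [-0.195, -2.557, -0.058]
wrist_force: [0.0, -0.1, -3.2]
width: 0.27
```

Run:
```python
from h import *
c,Rc=avg(4); print(c)
cap('side','s18');cap('top','t18')
g=c-Rc.as_matrix()[:,2]*.0187; print(g)
tip=g-[0,0,.076]
overlay('s18',330,230,400,320,7,'o1',tip,[0,0,1])
overlay('t18',380,170,460,225,9,'o2',tip,[0,0,1],[.585,-.252,.08])
```

```text
std mm [0.21 0.07 0.49] meanF [-0.38 -0.11 -2.87] stdF [0.41 0.41 0.24]
[ 0.57382931 -0.24885553  0.11625313]
[ 0.58391499 -0.25040304  0.13192394]
```

View pics/o1.png

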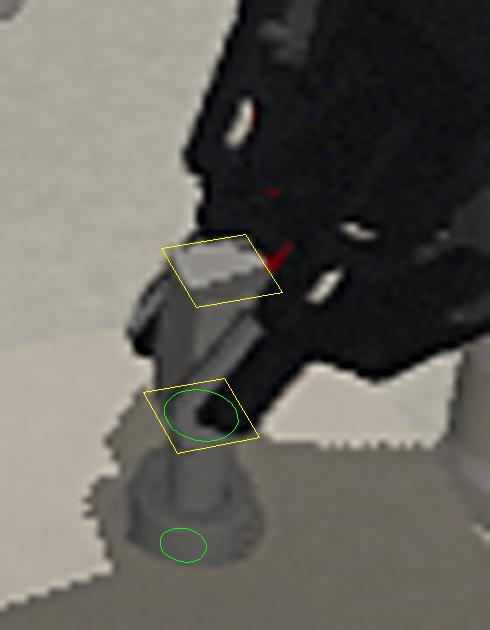

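View pics/o2.png

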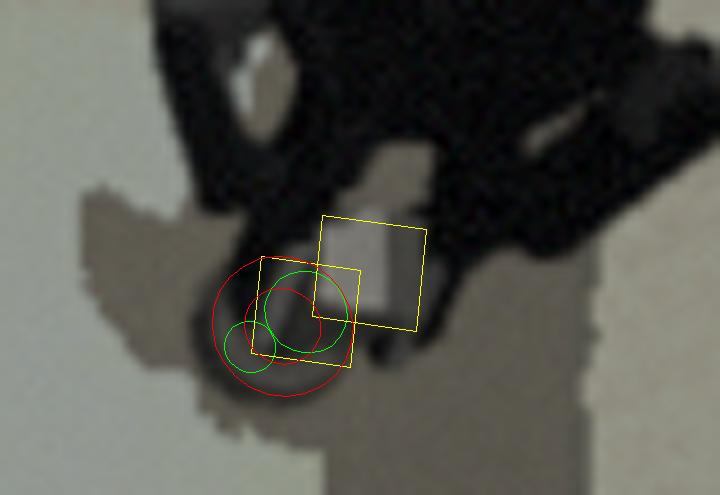

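Run:
```python
from h import *
c,Rc,o=obs()
for d in (.007,.014): print(Rc.inv().apply([0,0,-d]).round(4))
```

```text
[-0.0038  0.      0.0059]
[-0.0076  0.      0.0117]
```

Request:
carry_out(
  steps=[
    {"rotation": [0,0,0],"dp": [-0.0019,0.0,0.0029],"grip": 0.01},
    {"rotation": [0,0,0],"dp": [-0.0038,0.0,0.0059],"grip": 0.01},
    {"rotation": [0,0,0],"dp": [-0.0057,0.0,0.0088],"grip": 0.01},
    {"rotation": [0,0,0],"dp": [-0.0076,0.0,0.0118],"grip": 0.01},
    {"rotation": [0,0,0],"dp": [-0.0076,0.0,0.0118],"grip": 0.01},
    {"rotation": [0,0,0],"dp": [-0.0076,0.0,0.0118],"grip": 0.01},
  ],
)

```text
time: 18.53
ee_pos: [0.5731, -0.2492, 0.1014]
orientation: [-0.196, -2.557, -0.057]
wrist_force: [-3.8, -0.5, -4.6]
width: 0.271
```

Run:
```python
from h import *
c,Rc=avg(4); print(c)
g=c-Rc.as_matrix()[:,2]*.0187; print(g)
```

```text
std mm [0.03 0.01 0.13] meanF [-4.55 -0.77 -5.32] stdF [0.45 0.4  0.43]
[ 0.57315786 -0.24916551  0.10160171]
[ 0.58326115 -0.25070808  0.11726166]
```

Run:
```python
from h import *
c,Rc,o=obs()
for d in ([-.0015,-.0002,0],[-.0015,-.0002,-.002],[-.0015,-.0002,-.003]): print(Rc.inv().apply(d).round(4))
```

```text
[ 0.0012 -0.0004  0.0008]
[ 0.0001 -0.0004  0.0025]
[-0.0004 -0.0004  0.0033]
```

Request:
carry_out(
  steps=[
    {"rotation": [0,0,0],"dp": [0.0012,0,0.0008],"grip": 0.01},
    {"rotation": [0,0,0],"dp": [0.0012,0,0.0008],"grip": 0.01},
    {"rotation": [0,0,0],"dp": [0.0012,0,0.0008],"grip": 0.01},
  ],
)

```text
time: 18.98
ee_pos: [0.5729, -0.249, 0.1027]
orientation: [-0.196, -2.56, -0.057]
wrist_force: [-2.1, -1.4, -4.1]
width: 0.271
```

Run:
```python
from h import *
c,Rc=avg(3); print(c)
cap('side','s19');cap('top','t19')
crop('s19',330,240,400,320,7,'o1');crop('t19',380,170,460,225,9,'o2')
```

```text
std mm [0.   0.01 0.02] meanF [-1.47 -1.23 -4.42] stdF [0.44 0.11 0.35]
[ 0.57292656 -0.24895912  0.10268574]
```

View pics/o1.png

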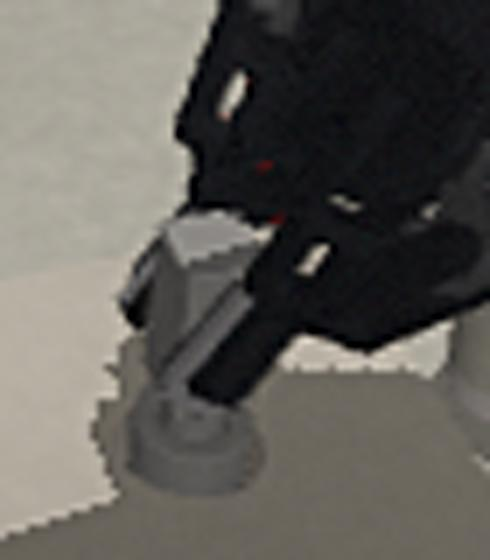

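Request:
carry_out(
  steps=[
    {"rotation": [0,0,0],"dp": [0.0,-0.0006,0.0012],"grip": 0.01},
    {"rotation": [0,0,0],"dp": [-0.0005,-0.0006,0.002],"grip": 0.01},
    {"rotation": [0,0,0],"dp": [-0.001,-0.0006,0.0028],"grip": 0.01},
    {"rotation": [0,0,0],"dp": [-0.001,-0.0006,0.0028],"grip": 0.01},
  ],
)

```text
time: 19.57
ee_pos: [0.5724, -0.2491, 0.0996]
orientation: [-0.196, -2.56, -0.058]
wrist_force: [1.4, -1.5, -2.4]
width: 0.272
```

Run:
```python
from h import *
c,Rc=avg(3); print(c)
```

```text
std mm [0.02 0.01 0.01] meanF [ 1.79 -1.94 -1.93] stdF [0.62 0.31 0.33]
[ 0.57235305 -0.24911021  0.09962304]
```

Request:
carry_out(
  steps=[
    {"rotation": [0,0,0],"dp": [-0.0003,-0.0007,-0.0002],"grip": 0.01},
    {"rotation": [0,0,0],"dp": [-0.0007,-0.0007,0.0005],"grip": 0.01},
    {"rotation": [0,0,0],"dp": [-0.0011,-0.0007,0.0011],"grip": 0.01},
    {"rotation": [0,0,0],"dp": [-0.0011,-0.0007,0.0011],"grip": 0.01},
  ],
)

```text
time: 20.05
ee_pos: [0.5724, -0.2493, 0.0981]
orientation: [-0.195, -2.56, -0.058]
wrist_force: [2.9, -0.0, -1.1]
width: 0.271
```

Run:
```python
from h import *
c,Rc=avg(3); print(c)
cap('side','s20');cap('wrist','w20')
crop('s20',330,240,400,320,7,'o1');crop('w20',200,200,360,360,4,'o2')
```

```text
std mm [0.   0.02 0.01] meanF [ 3.18 -0.02 -1.38] stdF [0.17 0.02 0.21]
[ 0.57237333 -0.24933136  0.09806021]
```

View pics/o1.png

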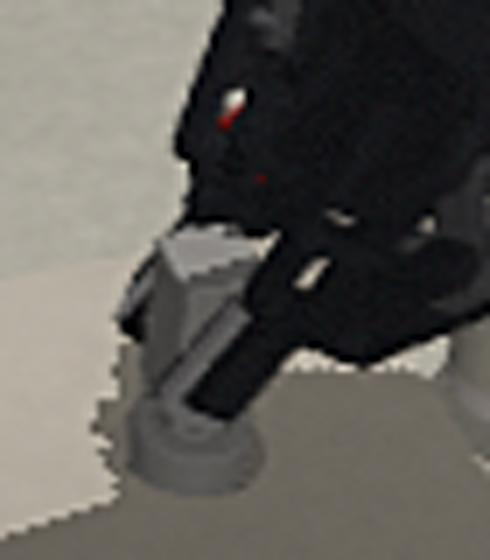

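View pics/o2.png

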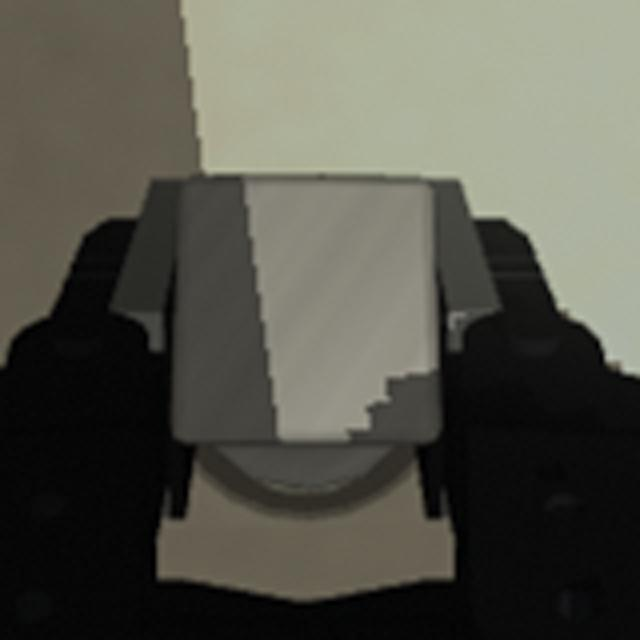

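Request:
carry_out(
  steps=[
    {"rotation": [0,0,0],"dp": [-0.0007,0.0001,-0.0004],"grip": 0.01},
    {"rotation": [0,0,0],"dp": [-0.0012,0.0001,0.0004],"grip": 0.01},
    {"rotation": [0,0,0],"dp": [-0.0012,0.0001,0.0004],"grip": 0.01},
  ],
)

```text
time: 20.55
ee_pos: [0.5725, -0.2494, 0.0973]
orientation: [-0.195, -2.558, -0.058]
wrist_force: [1.0, 1.7, 0.9]
width: 0.273
```

Run:
```python
from h import *
c,Rc=avg(3); print(c)
```

```text
std mm [0.   0.03 0.01] meanF [1.36 1.89 1.64] stdF [0.3  0.85 0.53]
[ 0.57253904 -0.24940443  0.09731208]
```

Request:
carry_out(
  steps=[
    {"rotation": [0,0,0],"dp": [0,0,0],"grip": 0.024},
    {"rotation": [0,0,0],"dp": [0,0,0],"grip": 0.028},
    {"rotation": [0,0,0],"dp": [0,0,0],"grip": 0.034},
    {"rotation": [0,0,0],"dp": [0,0,0],"grip": 0.042},
    {"rotation": [0,0,0],"dp": [0,0,0],"grip": 0.05},
    {"rotation": [0,0,0],"dp": [0,0,0],"grip": 0.05},
    {"rotation": [0,0,0],"dp": [0,0,0],"grip": 0.05},
  ],
)

```text
time: 21.28
ee_pos: [0.5726, -0.2501, 0.0969]
orientation: [-0.196, -2.558, -0.057]
wrist_force: [0.7, 0.6, -0.6]
width: 0.586
```

Run:
```python
from h import *
cap('side','s21');cap('wrist','w21')
crop('s21',330,240,400,320,7,'o1');crop('w21',200,200,360,360,4,'o2')
c,Rc=avg(3); print(c, arm.get_obs()['width']*.0854)
```

```text
std mm [0.02 0.02 0.02] meanF [-0.31 -0.04  0.09] stdF [0.28 0.5  0.12]
[ 0.57266622 -0.24995174  0.09697231] 0.05012147598925312
```

View pics/o1.png

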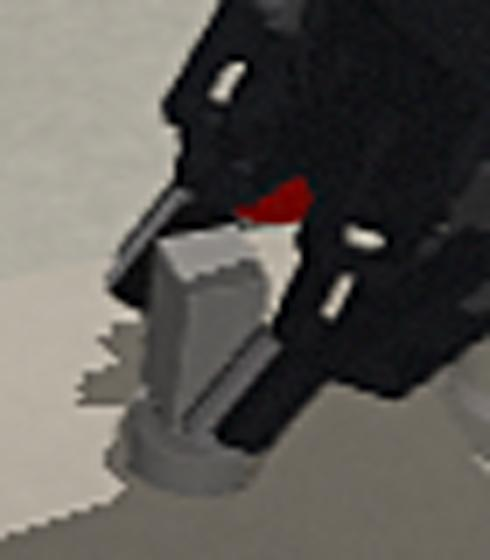

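View pics/o2.png

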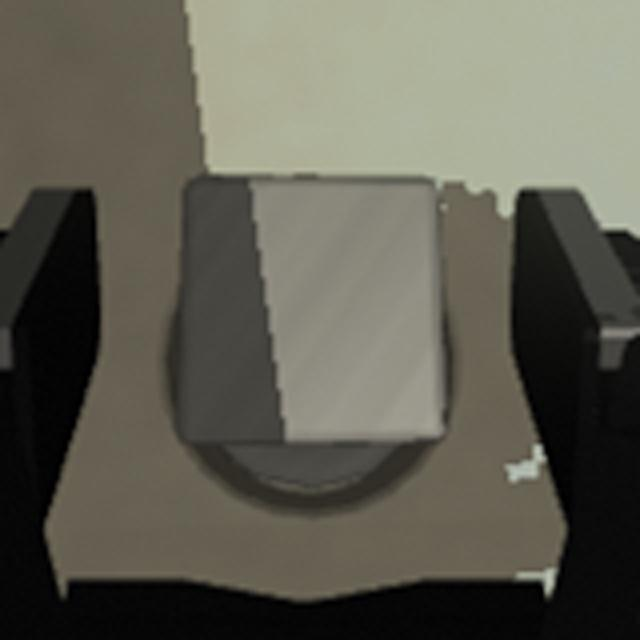

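Request:
carry_out(
  steps=[
    {"rotation": [0,0,0],"dp": [0,0,-0.02],"grip": 0.055},
    {"rotation": [0,0,0],"dp": [0,0,-0.05],"grip": 0.055},
    {"rotation": [0,0,0],"dp": [0,0,-0.09],"grip": 0.055},
    {"rotation": [0,0,0],"dp": [0,0,-0.13],"grip": 0.055},
    {"rotation": [0,0,0],"dp": [0,0,-0.15],"grip": 0.055},
    {"rotation": [0,0,0],"dp": [0,0,-0.15],"grip": 0.055},
  ],
)

```text
time: 22.03
ee_pos: [0.6469, -0.2609, 0.2098]
orientation: [-0.193, -2.543, -0.065]
wrist_force: [-0.8, -0.4, -2.8]
width: 0.645
```

Run:
```python
from h import *
cap('side','s22');cap('top','t22')
crop('s22',320,220,420,330,6,'o1');crop('t22',370,165,450,235,8,'o2')
print(arm.get_obs()['joint_pos'].round(3))
goa([.695,.071,.24],rot(0,0,-1),0,2)
print('red',onz('top0',230,121,.092), 'bottle',onz('top0',392,138,.1))
```

```text
[0.273 0.933 0.062 0.954 0.054 1.842 1.736]
std mm [0.01 1.08 0.53] meanF [-0.6   0.29  0.11] stdF [0.61 0.54 0.57]
t 22.23 tcp [ 0.6454 -0.2626  0.2097] dp [0.0201, 0.3371, -0.0254] rot [2.32, -34.1, -8.7] w 0.0547
red [0.78067419 0.1482308  0.092     ] bottle [ 0.73516909 -0.21277162  0.1       ]
```

View pics/o1.png

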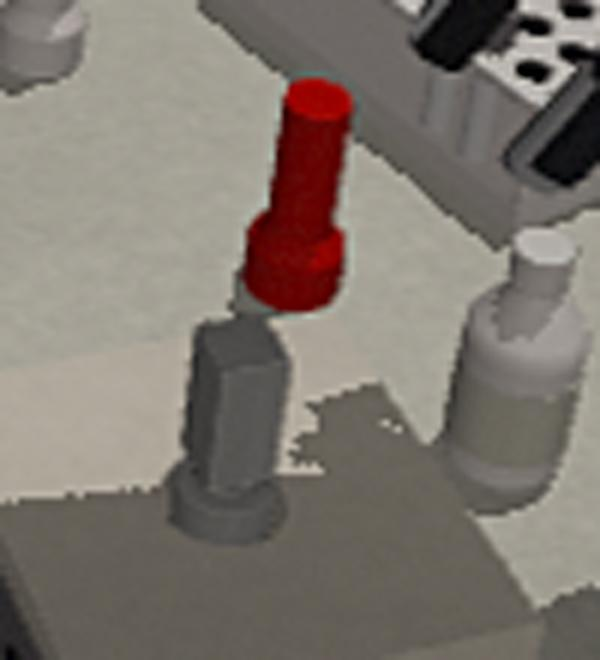

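View pics/o2.png

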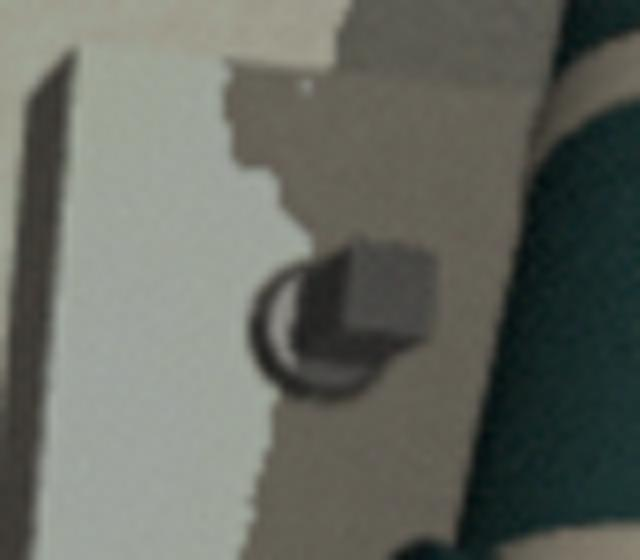

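Request:
carry_out(
  steps=[
    {"rotation": [2.3,-34,-8.7],"dp": [0.0,0.05,-0.05],"grip": 0.06},
    {"rotation": [2.3,-34,-8.7],"dp": [0.02,0.337,-0.04],"grip": 0.06},
    {"rotation": [2.3,-34,-8.7],"dp": [0.02,0.337,-0.0254],"grip": 0.06},
    {"rotation": [2.3,-34,-8.7],"dp": [0.02,0.337,-0.0254],"grip": 0.06},
    {"rotation": [2.3,-34,-8.7],"dp": [0.02,0.337,-0.0254],"grip": 0.06},
    {"rotation": [2.3,-34,-8.7],"dp": [0.02,0.337,-0.0254],"grip": 0.06},
    {"rotation": [2.3,-34,-8.7],"dp": [0.02,0.337,-0.0254],"grip": 0.06},
    {"rotation": [2.3,-34,-8.7],"dp": [0.02,0.337,-0.0254],"grip": 0.06},
  ],
)

```text
time: 22.9
ee_pos: [0.6914, 0.0596, 0.2417]
orientation: [0.007, -3.14, -0.016]
wrist_force: [1.3, 0.2, -0.4]
width: 0.7
```

Request:
carry_out(
  steps=[
    {"rotation": [0,0,0],"dp": [0,0,0],"grip": 0.06},
    {"rotation": [0,0,0],"dp": [0,0,0],"grip": 0.06},
  ],
)

```text
time: 23.07
ee_pos: [0.6918, 0.0625, 0.2408]
orientation: [0.017, -3.139, -0.019]
wrist_force: [-0.7, -1.1, 0.0]
width: 0.697
```

Run:
```python
from h import *
cap('wrist','w23');cap('top','t23');cap('side','s23')
crop('s23',320,220,420,330,6,'o1');crop('t23',370,165,450,235,8,'o2')
goa([.695,.0705,.06],rot(0,0,-1),1,4)
print(arm.get_obs()['joint_pos'].round(3))
```

```text
std mm [0.16 0.38 0.11] meanF [-0.58 -0.49 -0.18] stdF [0.32 0.05 0.36]
t 23.42 tcp [0.693  0.0538 0.2408] dp [-0.0024, 0.0152, 0.1997] rot [0.44, -0.1, -0.07] w 0.0602
[-0.057  0.541 -0.097  1.464  0.046  1.139  1.41 ]
```

View pics/w23.png

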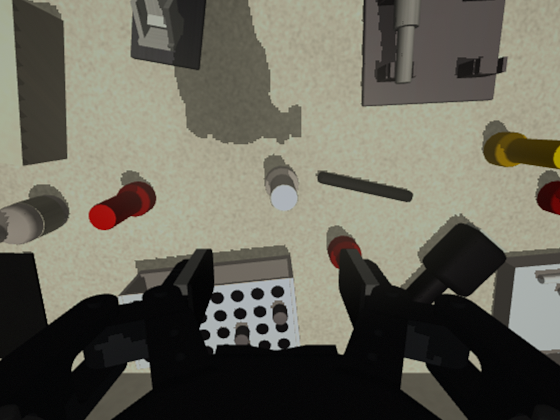

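View pics/o2.png

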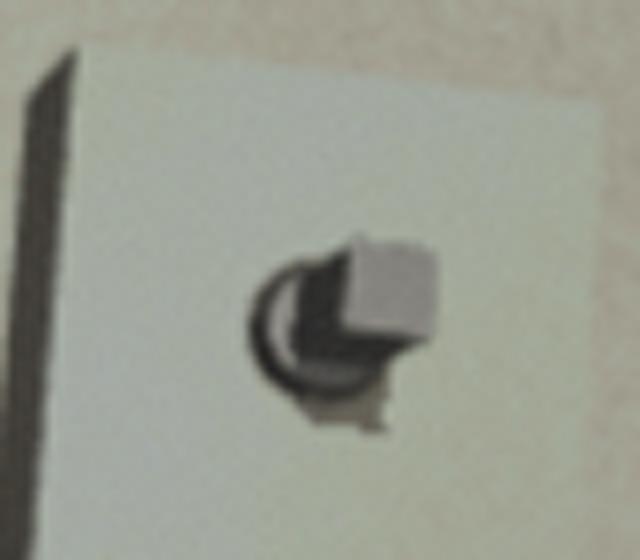

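View pics/o1.png

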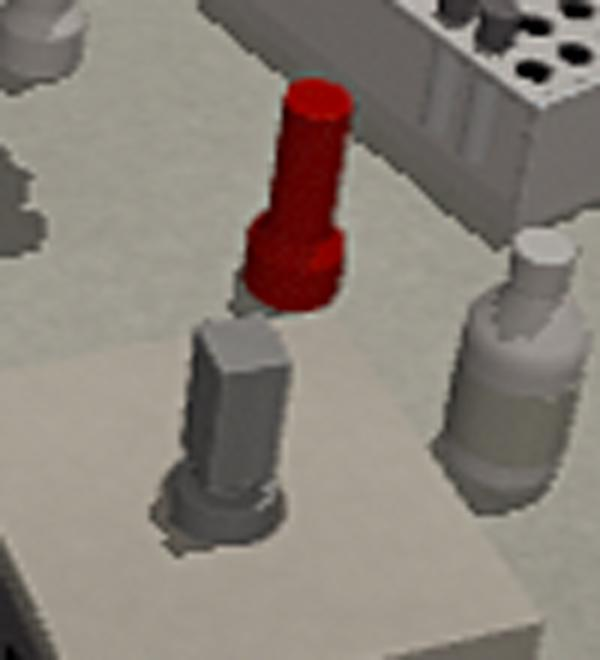

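Run:
```python
from h import *
print(onz('w23',284,198,.092))
print('arbor top', onz('t23',*cu(370,165,8,391,290),.137), onz('s23',*cu(320,220,6,241,343),.137))
print('mouth', onz('t23',*cu(370,165,8,322,325),.08))
for z in (.137,): print(proj('t23',[.585,-.252,z]),proj('s23',[.585,-.252,z]))
goa([.695,.0705,.06],rot(0,0,-1),1,3)
```

```text
[0.69406227 0.07324077 0.092     ]
arbor top [ 0.58567328 -0.25219127  0.137     ] [ 0.58336583 -0.25053224  0.137     ]
mouth [ 0.58626585 -0.24963243  0.08      ]
[418.36645315 201.1269881 ] [360.91756762 277.01043953]
std mm [0.02 0.25 0.04] meanF [-0.25  0.27  0.19] stdF [0.13 0.57 0.14]
t 23.57 tcp [0.6932 0.0541 0.2411] dp [-0.002, 0.0148, 0.1999] rot [0.44, -0.07, -0.06] w 0.0602
```

Request:
carry_out(
  steps=[
    {"rotation": [0.4,0,0],"dp": [-0.002,0.016,0.03],"grip": 0.06},
    {"rotation": [0.4,0,0],"dp": [-0.002,0.016,0.07],"grip": 0.06},
    {"rotation": [0.4,0,0],"dp": [-0.002,0.016,0.11],"grip": 0.06},
    {"rotation": [0.4,0,0],"dp": [-0.002,0.016,0.145],"grip": 0.06},
    {"rotation": [0.4,0,0],"dp": [-0.002,0.016,0.175],"grip": 0.06},
    {"rotation": [0.4,0,0],"dp": [-0.002,0.016,0.197],"grip": 0.06},
    {"rotation": [0.4,0,0],"dp": [-0.002,0.016,0.197],"grip": 0.06},
    {"rotation": [0.4,0,0],"dp": [-0.002,0.016,0.197],"grip": 0.06},
  ],
)

```text
time: 24.23
ee_pos: [0.6943, 0.0729, 0.0433]
orientation: [0.001, -3.138, -0.001]
wrist_force: [-0.6, -0.3, 1.3]
width: 0.699
```

Run:
```python
from h import *
cap('wrist','w24');cap('side','s24'); crop('s24',270,130,400,260,5,'o1')
goa([.6945,.072,.06],rot(0,0,-1),1,3)
```

```text
std mm [0.11 0.01 0.26] meanF [ 0.51 -0.03 -0.01] stdF [0.38 0.57 0.16]
t 24.48 tcp [0.6967 0.0732 0.0467] dp [0.0022, -0.0012, 0.0054] rot [0.08, 0.15, 0.03] w 0.0595
```

View pics/w24.png

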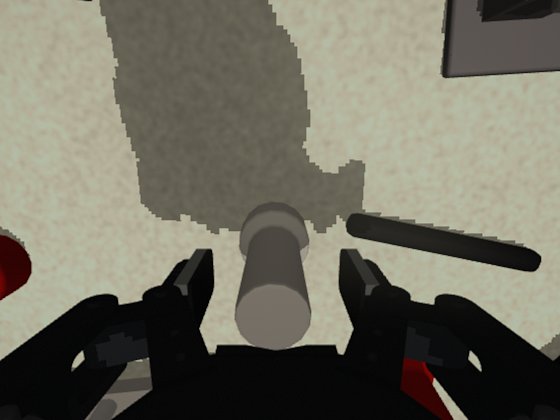

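View pics/o1.png

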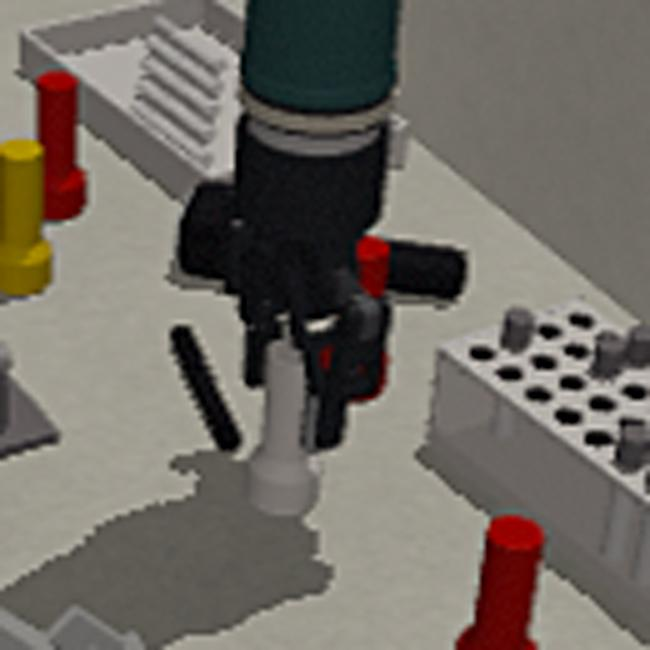

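Request:
carry_out(
  steps=[
    {"rotation": [0,0,0],"dp": [0.002,-0.001,0.004],"grip": 0.06},
    {"rotation": [0,0,0],"dp": [0.002,-0.001,0.004],"grip": 0.035},
    {"rotation": [0,0,0],"dp": [0.002,-0.001,0.004],"grip": 0.02},
    {"rotation": [0,0,0],"dp": [0.002,-0.001,0.004],"grip": 0.015},
    {"rotation": [0,0,0],"dp": [0.002,-0.001,0.004],"grip": 0.015},
    {"rotation": [0,0,0],"dp": [0.002,-0.001,0.004],"grip": 0.015},
    {"rotation": [0,0,0],"dp": [0.002,-0.001,0.004],"grip": 0.015},
    {"rotation": [0,0,0],"dp": [0.002,-0.001,0.004],"grip": 0.015},
  ],
  force=80,
)

```text
time: 25.15
ee_pos: [0.6933, 0.0718, 0.0408]
orientation: [0.001, -3.141, -0.001]
wrist_force: [-1.5, -1.3, 3.9]
width: 0.299
```

Run:
```python
from h import *
c,Rc=avg(3);print(c,arm.get_obs()['width']*.0854)
```

```text
std mm [0.   0.03 0.01] meanF [-0.84 -1.15  4.22] stdF [0.49 0.44 0.35]
[0.69334602 0.07184541 0.04074557] 0.02541320681203073
```

Request:
carry_out(
  steps=[
    {"rotation": [0,0,0],"dp": [0,0,-0.02],"grip": 0.015},
    {"rotation": [0,0,0],"dp": [0,0,-0.05],"grip": 0.015},
    {"rotation": [0,0,0],"dp": [0,0,-0.09],"grip": 0.015},
    {"rotation": [0,0,0],"dp": [0,0,-0.13],"grip": 0.015},
    {"rotation": [0,0,0],"dp": [0,0,-0.17],"grip": 0.015},
    {"rotation": [0,0,0],"dp": [0,0,-0.17],"grip": 0.015},
  ],
)

```text
time: 25.8
ee_pos: [0.6975, 0.073, 0.2195]
orientation: [-0.001, 3.129, 0.005]
wrist_force: [1.5, -0.3, 0.1]
width: 0.294
```

Run:
```python
from h import *
cap('side','s25'); crop('s25',250,60,400,260,4,'o1')
goa([.585,-.252,.137+.04+.06],rot(0,0,-1),1,4)
```

```text
std mm [1.55 0.33 2.8 ] meanF [-0.   -0.11 -2.33] stdF [0.74 0.89 0.18]
t 26.05 tcp [0.6934 0.0722 0.2111] dp [0.1086, -0.3241, -0.0077] rot [0.08, 0.02, 0.05] w 0.0255
```

View pics/o1.png

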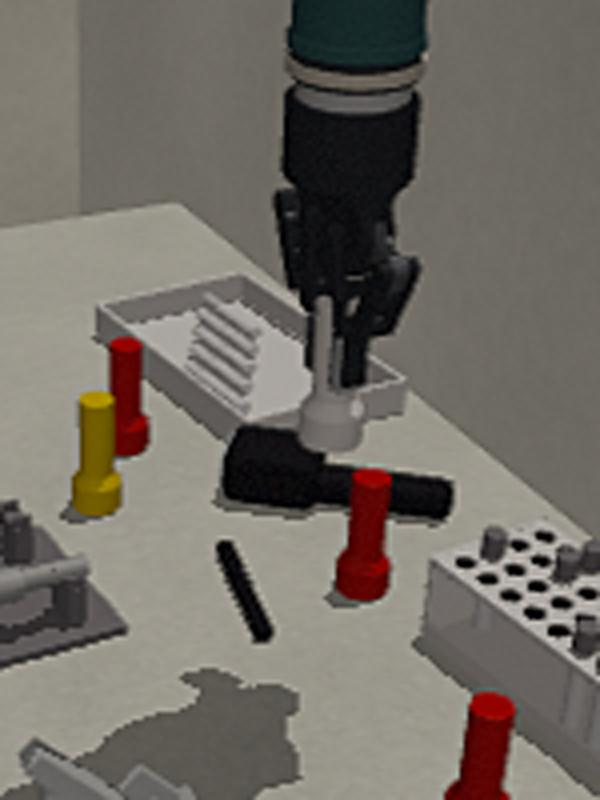

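Request:
carry_out(
  steps=[
    {"rotation": [0,0,0],"dp": [0.0,-0.02,-0.02],"grip": 0.015},
    {"rotation": [0,0,0],"dp": [0.108,-0.324,-0.02],"grip": 0.015},
    {"rotation": [0,0,0],"dp": [0.108,-0.324,-0.02],"grip": 0.015},
    {"rotation": [0,0,0],"dp": [0.108,-0.324,-0.02],"grip": 0.015},
    {"rotation": [0,0,0],"dp": [0.108,-0.324,-0.02],"grip": 0.015},
    {"rotation": [0,0,0],"dp": [0.108,-0.324,-0.02],"grip": 0.015},
    {"rotation": [0,0,0],"dp": [0.108,-0.324,-0.02],"grip": 0.015},
    {"rotation": [0,0,0],"dp": [0.108,-0.324,-0.02],"grip": 0.015},
  ],
)

```text
time: 26.72
ee_pos: [0.5937, -0.2244, 0.2277]
orientation: [0.001, -3.137, -0.004]
wrist_force: [0.5, -0.1, -0.9]
width: 0.296
```

Request:
carry_out(
  steps=[
    {"rotation": [0,0,0],"dp": [0.0,0,0],"grip": 0.015},
    {"rotation": [0,0,0],"dp": [0,0,0],"grip": 0.015},
    {"rotation": [0,0,0],"dp": [0,0,0],"grip": 0.015},
  ],
)

```text
time: 26.97
ee_pos: [0.595, -0.2225, 0.2282]
orientation: [0.0, -3.138, -0.004]
wrist_force: [1.3, 0.9, -1.2]
width: 0.292
```

Run:
```python
from h import *
goa([.585,-.252,.178+.015],rot(0,0,-1),0,4)
```

```text
std mm [0.43 0.66 0.37] meanF [ 0.41  0.42 -1.64] stdF [0.61 0.47 0.42]
t 27.17 tcp [ 0.5957 -0.2214  0.2287] dp [0.0107, -0.0307, 0.0357] rot [0.15, -0.17, 0.13] w 0.0254
```

Request:
carry_out(
  steps=[
    {"rotation": [0,0,0],"dp": [0.0107,-0.0305,0],"grip": 0.015},
    {"rotation": [0,0,0],"dp": [0.0107,-0.0305,0.01],"grip": 0.015},
    {"rotation": [0,0,0],"dp": [0.0107,-0.0305,0.02],"grip": 0.015},
    {"rotation": [0,0,0],"dp": [0.0107,-0.0305,0.03],"grip": 0.015},
    {"rotation": [0,0,0],"dp": [0.0107,-0.0305,0.0355],"grip": 0.015},
    {"rotation": [0,0,0],"dp": [0.0107,-0.0305,0.0355],"grip": 0.015},
    {"rotation": [0,0,0],"dp": [0.0107,-0.0305,0.0355],"grip": 0.015},
  ],
)

```text
time: 27.75
ee_pos: [0.5853, -0.2524, 0.1941]
orientation: [0.003, -3.14, -0.003]
wrist_force: [0.1, -0.5, -1.9]
width: 0.296
```

Run:
```python
from h import *
cap('side','s26');cap('top','t26');cap('wrist','w26'); crop('s26',320,190,420,320,6,'o1');crop('t26',360,150,460,250,7,'o2')
goa([.585,-.252,.178],rot(0,0,-1),0,4)
```

```text
std mm [0.1  0.11 0.04] meanF [-0.21  0.21 -2.2 ] stdF [0.55 0.31 0.23]
t 28.1 tcp [ 0.5855 -0.2535  0.1952] dp [0.0005, 0.0014, 0.0172] rot [0.03, -0.0, 0.05] w 0.0257
```

View pics/o1.png

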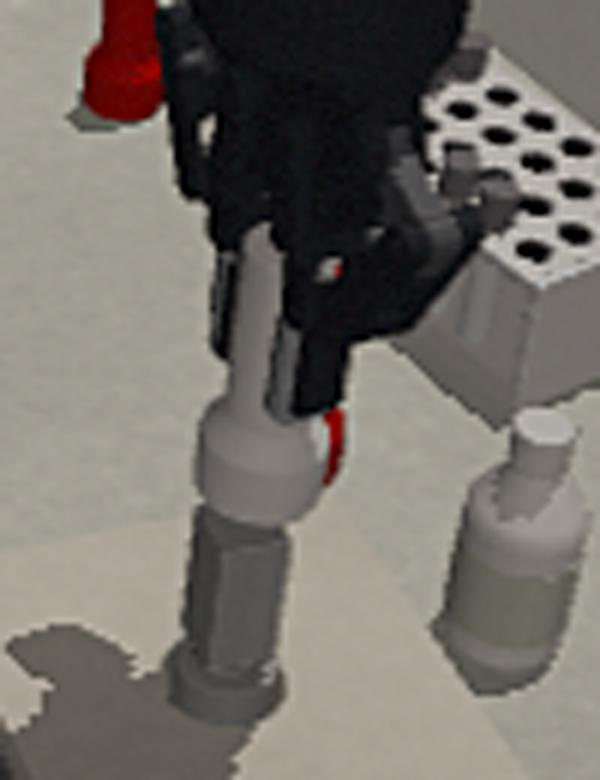

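View pics/w26.png

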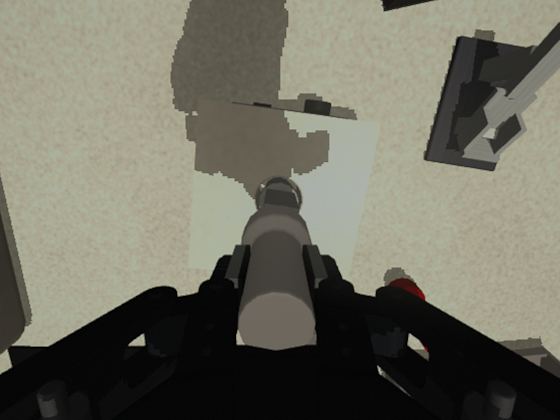

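Run:
```python
from h import *
c=np.array([.5855,-.2535,.1952])
def ov(fn,x0,y0,x1,y1,S,out,off):
    im=cv2.imread('pics/'+fn+'.png')[y0:y1,x0:x1]; im=cv2.resize(im,None,fx=S,fy=S,interpolation=cv2.INTER_CUBIC)
    t=np.linspace(0,2*np.pi,30,endpoint=False)
    b=c+np.array(off)-[0,0,.0407]
    for h,r in((0,.02),(.022,.02),(.092,.0135)): draw(im,fn,[b+[r*np.cos(q),r*np.sin(q),h] for q in t],S,x0,y0,(0,255,0))
    for h in (.137,): draw(im,fn,[np.array([.585,-.252,h])+[a*.012,bb*.012,0] for a,bb in((1,1),(1,-1),(-1,-1),(-1,1))],S,x0,y0,(0,255,255))
    cv2.imwrite('pics/'+out+'.png',im)
ov('s26',340,190,400,320,6,'o1',[0,0,0]); ov('w26',220,150,340,370,3,'o3',[0,0,0])
```

```text
(no output)
```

View pics/o1.png

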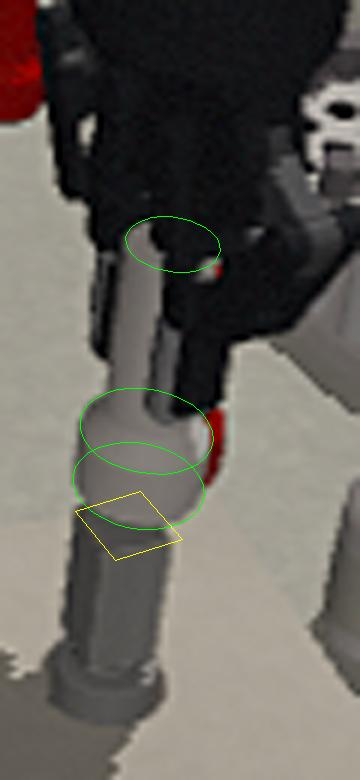

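View pics/o3.png

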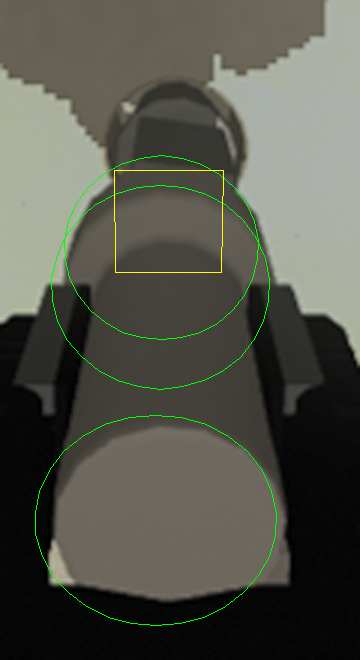

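Request:
carry_out(
  steps=[
    {"rotation": [0,0,0],"dp": [0.0025,0.0018,0.005],"grip": 0.015},
    {"rotation": [0,0,0],"dp": [0.0025,0.0018,0.01],"grip": 0.015},
    {"rotation": [0,0,0],"dp": [0.0025,0.0018,0.013],"grip": 0.015},
    {"rotation": [0,0,0],"dp": [0.0025,0.0018,0.015],"grip": 0.015},
    {"rotation": [0,0,0],"dp": [0.0025,0.0018,0.0165],"grip": 0.015},
  ],
)

```text
time: 28.52
ee_pos: [0.5826, -0.2517, 0.1782]
orientation: [0.001, -3.14, -0.002]
wrist_force: [-2.0, 0.5, 7.1]
width: 0.292
```

Run:
```python
from h import *
cap('side','s27');crop('s27',320,190,420,320,6,'o1')
c,Rc=avg(2);print(c)
```

```text
std mm [0.01 0.   0.01] meanF [-0.28 -0.02 -0.46] stdF [0.24 0.24 0.54]
[ 0.58268646 -0.25170254  0.17832186]
```

View pics/o1.png

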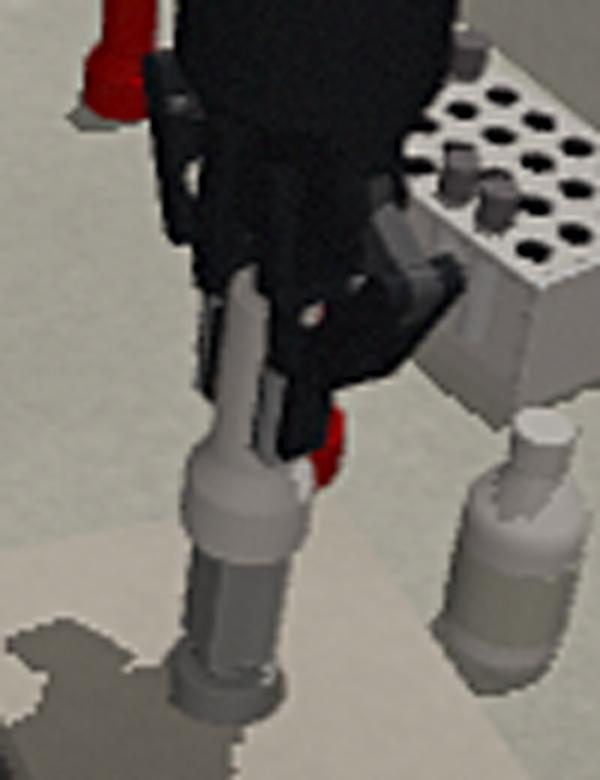

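Request:
carry_out(
  steps=[
    {"rotation": [0,0,0],"dp": [0,0,0.0015],"grip": 0.015},
    {"rotation": [0,0,0],"dp": [0,0,0.003],"grip": 0.015},
    {"rotation": [0,0,0],"dp": [0,0,0.0045],"grip": 0.015},
  ],
)

```text
time: 28.92
ee_pos: [0.5832, -0.2518, 0.1758]
orientation: [-0.001, 3.141, 0.001]
wrist_force: [-2.8, 1.4, 12.4]
width: 0.296
```

Request:
carry_out(
  steps=[
    {"rotation": [0,0,0],"dp": [0,0,-0.006],"grip": 0.015},
    {"rotation": [0,0,0],"dp": [0,0,-0.015],"grip": 0.015},
    {"rotation": [0,0,0],"dp": [0,0,-0.02],"grip": 0.015},
    {"rotation": [0,0,0],"dp": [0,0,-0.02],"grip": 0.015},
  ],
)

```text
time: 29.25
ee_pos: [0.5835, -0.2521, 0.1953]
orientation: [-0.001, 3.14, -0.0]
wrist_force: [0.3, 0.7, -1.2]
width: 0.297
```

Run:
```python
from h import *
cap('side','s28');crop('s28',320,190,420,320,6,'o1')
c,Rc=avg(3);print(c)
```

```text
std mm [0.28 0.09 0.42] meanF [-0.26 -0.02 -1.93] stdF [0.36 0.2  0.08]
[ 0.58269984 -0.25182447  0.19392736]
```

View pics/o1.png

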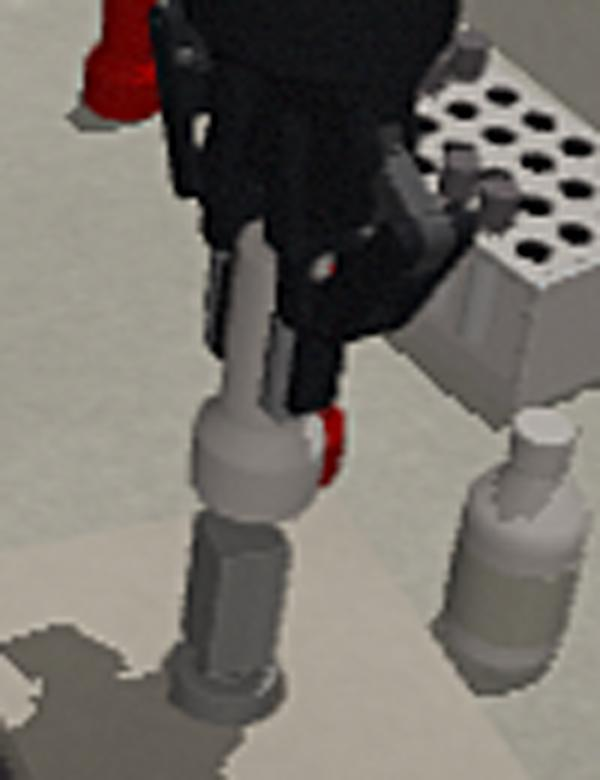

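Request:
carry_out(
  steps=[
    {"rotation": [0,0,0],"dp": [0,0,0.01],"grip": 0.015},
    {"rotation": [0,0,0],"dp": [0,0,0.017],"grip": 0.015},
    {"rotation": [0,0,0],"dp": [0,0,0.0195],"grip": 0.015},
    {"rotation": [0,0,0],"dp": [0,0,0.0215],"grip": 0.015},
    {"rotation": [0,0,0],"dp": [0,0,0.0235],"grip": 0.015},
    {"rotation": [0,0,0],"dp": [0,0,0.0245],"grip": 0.015},
  ],
)

```text
time: 29.95
ee_pos: [0.5827, -0.2516, 0.1702]
orientation: [0.001, -3.141, -0.002]
wrist_force: [-3.5, 1.3, 11.1]
width: 0.296
```

Request:
carry_out(
  steps=[
    {"rotation": [0,0,0],"dp": [0,0,-0.006],"grip": 0.015},
    {"rotation": [0,0,0],"dp": [0,0,-0.015],"grip": 0.015},
    {"rotation": [0,0,0],"dp": [0,0,-0.02],"grip": 0.015},
    {"rotation": [0,0,0],"dp": [0,0,-0.02],"grip": 0.015},
  ],
)

```text
time: 30.28
ee_pos: [0.5833, -0.252, 0.1904]
orientation: [-0.001, 3.141, 0.0]
wrist_force: [0.4, -0.2, -1.6]
width: 0.298
```

Run:
```python
from h import *
cap('side','s29');crop('s29',320,190,420,320,6,'o1')
c,Rc=avg(3);print(c)
```

```text
std mm [0.24 0.09 0.33] meanF [-0.03 -0.14 -2.41] stdF [0.31 0.61 0.11]
[ 0.58262612 -0.25177067  0.18924312]
```

View pics/o1.png

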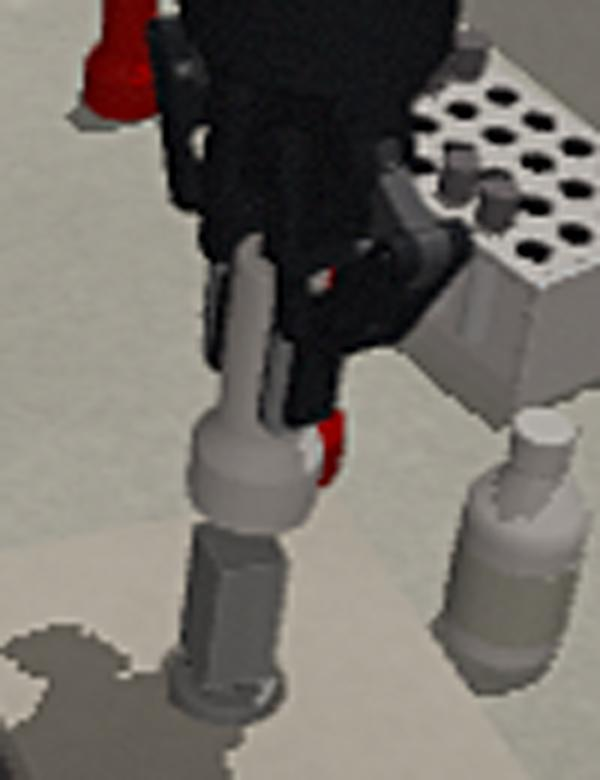

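Request:
carry_out(
  steps=[
    {"rotation": [0,0,0],"dp": [0,0,0.01],"grip": 0.015},
    {"rotation": [0,0,0],"dp": [0,0,0.0165],"grip": 0.015},
    {"rotation": [0,0,0],"dp": [0,0,0.019],"grip": 0.015},
    {"rotation": [0,0,0],"dp": [0,0,0.021],"grip": 0.015},
    {"rotation": [0,0,0],"dp": [0,0,0.0225],"grip": 0.015},
    {"rotation": [0,0,0],"dp": [0,0,0.0235],"grip": 0.015},
    {"rotation": [0,0,0],"dp": [0,0,0.024],"grip": 0.015},
  ],
)

```text
time: 31.07
ee_pos: [0.5828, -0.2517, 0.1674]
orientation: [0.001, -3.141, -0.001]
wrist_force: [-5.7, 2.2, 17.9]
width: 0.294
```

Request:
carry_out(
  steps=[
    {"rotation": [0,0,0],"dp": [0,0,0.0005],"grip": 0.015},
    {"rotation": [0,0,0],"dp": [0,0,0.0005],"grip": 0.015},
  ],
)

```text
time: 31.23
ee_pos: [0.5828, -0.2517, 0.1674]
orientation: [0.001, -3.141, -0.001]
wrist_force: [-6.5, 1.7, 17.7]
width: 0.297
```

Run:
```python
from h import *
c,Rc=avg(1);print(c)
```

```text
std mm [0. 0. 0.] meanF [-6.46  1.67 17.66] stdF [0. 0. 0.]
[ 0.58282538 -0.25172487  0.16743975]
```

Request:
carry_out(
  steps=[
    {"rotation": [0,0,0],"dp": [0,0,-0.01],"grip": 0.015},
    {"rotation": [0,0,0],"dp": [0,0,-0.03],"grip": 0.015},
    {"rotation": [0,0,0],"dp": [0,0,-0.06],"grip": 0.015},
    {"rotation": [0,0,0],"dp": [0,0,-0.06],"grip": 0.015},
  ],
)

```text
time: 31.62
ee_pos: [0.5854, -0.2529, 0.2298]
orientation: [-0.001, 3.134, -0.003]
wrist_force: [1.7, -1.0, -0.4]
width: 0.296
```

Run:
```python
from h import *
cap('side','s30');crop('s30',320,190,420,320,6,'o1')
goa([.6933,.0718,.21],rot(0,0,-1),0,3)
```

```text
std mm [0.92 0.35 1.46] meanF [ 0.01  0.18 -2.66] stdF [0.2  0.4  0.42]
t 31.82 tcp [ 0.5832 -0.252   0.2255] dp [-0.1103, 0.3237, 0.0156] rot [0.01, 0.06, 0.04] w 0.0251
```

View pics/o1.png

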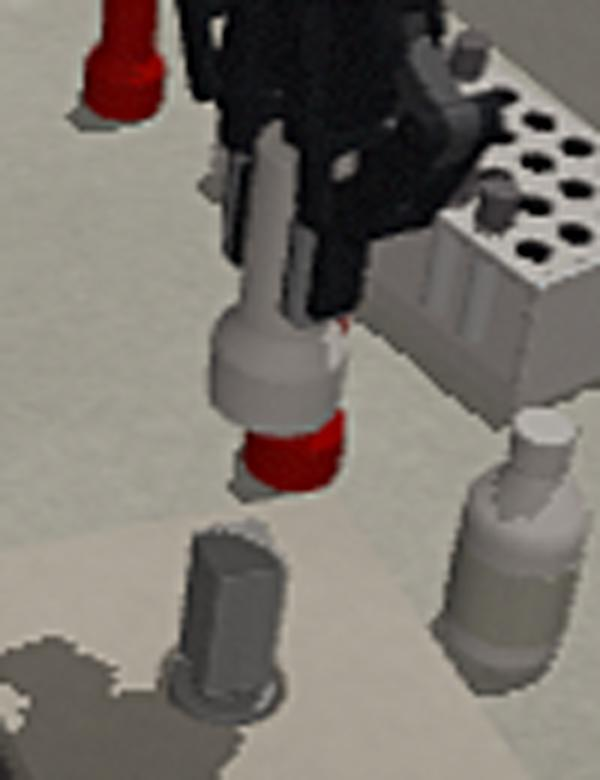

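Request:
carry_out(
  steps=[
    {"rotation": [0,0,0],"dp": [-0.11,0.3237,0.0],"grip": 0.015},
    {"rotation": [0,0,0],"dp": [-0.11,0.3237,0.0],"grip": 0.015},
    {"rotation": [0,0,0],"dp": [-0.11,0.3237,0.0],"grip": 0.015},
    {"rotation": [0,0,0],"dp": [-0.11,0.3237,0.0],"grip": 0.015},
    {"rotation": [0,0,0],"dp": [-0.11,0.3237,0.0],"grip": 0.015},
    {"rotation": [0,0,0],"dp": [-0.11,0.3237,0.0],"grip": 0.015},
    {"rotation": [0,0,0],"dp": [-0.11,0.3237,0.015],"grip": 0.015},
    {"rotation": [0,0,0],"dp": [-0.11,0.3237,0.015],"grip": 0.015},
  ],
)

```text
time: 32.48
ee_pos: [0.689, 0.0648, 0.2096]
orientation: [0.001, -3.138, -0.001]
wrist_force: [0.8, -0.7, -1.3]
width: 0.295
```

Request:
carry_out(
  steps=[
    {"rotation": [0,0,0],"dp": [0,0,0],"grip": 0.015},
    {"rotation": [0,0,0],"dp": [0,0,0],"grip": 0.015},
    {"rotation": [0,0,0],"dp": [0,0,0],"grip": 0.015},
  ],
)

```text
time: 32.73
ee_pos: [0.6883, 0.0626, 0.2092]
orientation: [0.002, -3.137, 0.0]
wrist_force: [0.0, -0.7, -1.9]
width: 0.298
```

Run:
```python
from h import *
goa([.6933,.0718,.0407+.012],rot(0,0,-1),0,4)
```

```text
std mm [0.26 0.82 0.64] meanF [ 0.13 -0.62 -2.24] stdF [0.13 0.47 0.37]
t 32.93 tcp [0.6887 0.0613 0.2101] dp [-0.0051, 0.0106, 0.1574] rot [-0.02, -0.18, -0.05] w 0.0256
```

Request:
carry_out(
  steps=[
    {"rotation": [0,0,0],"dp": [-0.005,0.0105,0.03],"grip": 0.015},
    {"rotation": [0,0,0],"dp": [-0.005,0.0105,0.065],"grip": 0.015},
    {"rotation": [0,0,0],"dp": [-0.005,0.0105,0.1],"grip": 0.015},
    {"rotation": [0,0,0],"dp": [-0.005,0.0105,0.13],"grip": 0.015},
    {"rotation": [0,0,0],"dp": [-0.005,0.0105,0.15],"grip": 0.015},
    {"rotation": [0,0,0],"dp": [-0.005,0.0105,0.157],"grip": 0.015},
    {"rotation": [0,0,0],"dp": [-0.005,0.0105,0.157],"grip": 0.015},
    {"rotation": [0,0,0],"dp": [-0.005,0.0105,0.157],"grip": 0.015},
  ],
)

```text
time: 33.6
ee_pos: [0.6949, 0.0729, 0.0555]
orientation: [0.001, 3.141, 0.002]
wrist_force: [-0.2, -0.3, -1.8]
width: 0.298
```

Run:
```python
from h import *
goa([.6933,.0718,.0407],rot(0,0,-1),0,4)
```

```text
std mm [0.32 0.24 0.55] meanF [-0.41 -0.01 -1.29] stdF [0.17 0.38 0.53]
t 33.8 tcp [0.6955 0.0733 0.0564] dp [0.0022, -0.0015, 0.0157] rot [0.08, 0.12, -0.0] w 0.025
```

Request:
carry_out(
  steps=[
    {"rotation": [0,0,0],"dp": [0,0,0.006],"grip": 0.015},
    {"rotation": [0,0,0],"dp": [0,0,0.011],"grip": 0.015},
    {"rotation": [0,0,0],"dp": [0,0,0.0135],"grip": 0.015},
    {"rotation": [0,0,0],"dp": [0,0,0.0145],"grip": 0.015},
    {"rotation": [0,0,0],"dp": [0,0,0.0145],"grip": 0.015},
  ],
)

```text
time: 34.22
ee_pos: [0.6939, 0.0735, 0.0408]
orientation: [0.001, -3.14, -0.001]
wrist_force: [-3.2, 0.3, 6.2]
width: 0.295
```

Run:
```python
from h import *
c,Rc=avg(3);print(c)
```

```text
std mm [0.02 0.01 0.02] meanF [-2.89 -0.41  5.5 ] stdF [0.4  0.51 0.73]
[0.69385882 0.07353922 0.04076595]
```

Contact with the bench (about 8 N change). Releasing.

Request:
carry_out(
  steps=[
    {"rotation": [0,0,0],"dp": [0,0,-0.0006],"grip": 0.015},
    {"rotation": [0,0,0],"dp": [0,0,-0.0006],"grip": 0.029},
    {"rotation": [0,0,0],"dp": [0,0,-0.0006],"grip": 0.035},
    {"rotation": [0,0,0],"dp": [0,0,-0.0006],"grip": 0.045},
    {"rotation": [0,0,0],"dp": [0,0,-0.0006],"grip": 0.06},
    {"rotation": [0,0,0],"dp": [0,0,-0.0006],"grip": 0.065},
    {"rotation": [0,0,0],"dp": [0,0,-0.0006],"grip": 0.065},
    {"rotation": [0,0,0],"dp": [0,0,-0.0006],"grip": 0.065},
  ],
)

```text
time: 35.03
ee_pos: [0.6941, 0.0736, 0.0404]
orientation: [0.001, -3.141, -0.001]
wrist_force: [-0.7, 0.0, -0.7]
width: 0.763
```

Request:
carry_out(
  steps=[
    {"rotation": [0,0,0],"dp": [0,0,-0.02],"grip": 0.065},
    {"rotation": [0,0,0],"dp": [0,0,-0.05],"grip": 0.065},
    {"rotation": [0,0,0],"dp": [0,0,-0.09],"grip": 0.065},
    {"rotation": [0,0,0],"dp": [0,0,-0.13],"grip": 0.065},
    {"rotation": [0,0,0],"dp": [0,0,-0.17],"grip": 0.065},
    {"rotation": [0,0,0],"dp": [0,0,-0.2],"grip": 0.065},
    {"rotation": [0,0,0],"dp": [0,0,-0.2],"grip": 0.065},
  ],
)

```text
time: 35.62
ee_pos: [0.6981, 0.074, 0.2495]
orientation: [-0.001, 3.129, 0.005]
wrist_force: [1.2, 0.4, 0.8]
width: 0.761
```

Run:
```python
from h import *
cap('side','s31');cap('top','t31');cap('wrist','w31');crop('s31',200,150,440,360,3,'o1');crop('t31',370,165,450,235,8,'o2')
c,Rc=avg(3);print(c)
```

```text
std mm [0.31 0.03 0.77] meanF [-0.1  -0.07 -0.63] stdF [0.32 0.67 0.17]
[0.69354574 0.07323256 0.23934078]
```

View pics/o1.png

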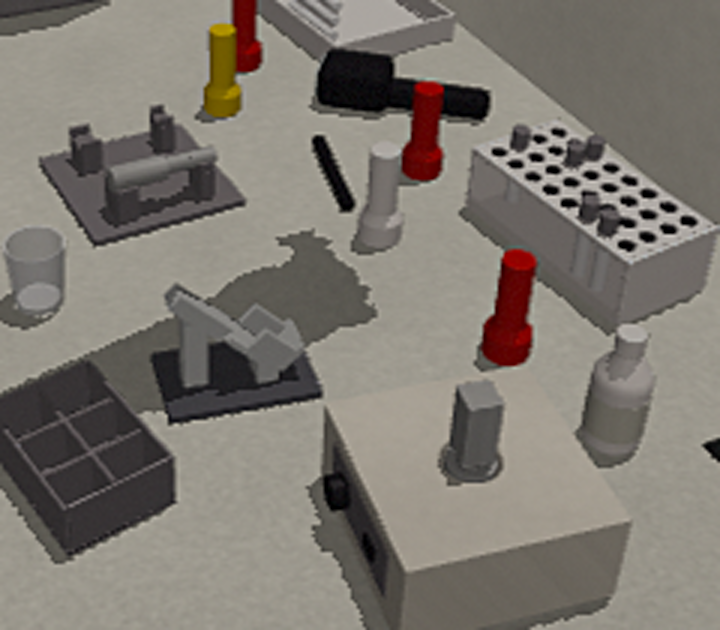

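View pics/o2.png

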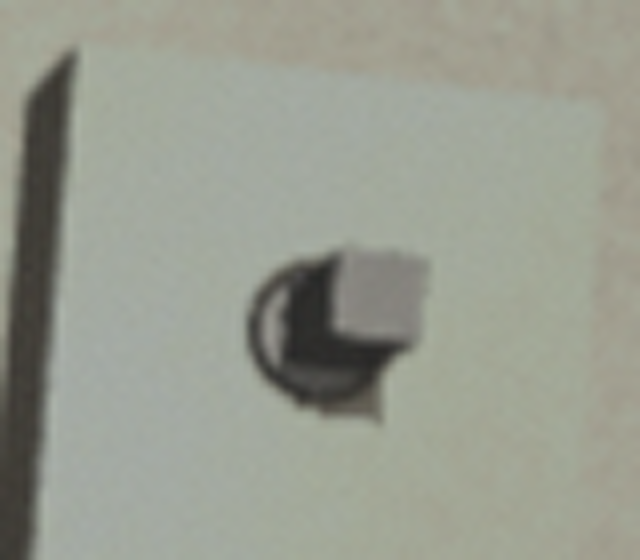

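View pics/w31.png

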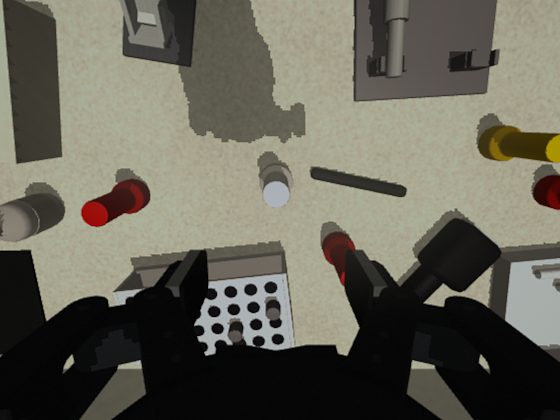

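Run:
```python
from h import *
print(onz('t31',*cu(370,165,8,379,297),.1275), onz('t23',*cu(370,165,8,391,290),.137))
o=arm.get_obs();print(o['time'],np.abs(o['qd']).max())
arm.job_done()
```

```text
[ 0.58552287 -0.25174562  0.1275    ] [ 0.58567328 -0.25219127  0.137     ]
35.9167 0.005692092329053059
the job is handed in; nothing more can be done
```

I fitted the arbor to the mixer and handed the job in at 35.9 s of the 72 s allowed. `arm.job_done()` reports no verdict.

- **Arbor:** I took it from the cradle, laid it tip-down in the slanted rest and let go. I then gripped it by the head and set it upright in the sleeve, with about 5 N on the sleeve when I let go.
- **Tapping:** I made three pushes with the white tapper, lifting clear between them. The first two read about 14 N at the wrist. The third held at about 20 N with the sleeve no longer moving, so it was at its stop.
- **Last checks:** The tapper travelled about 11 mm in total against the sleeve's 10 mm, and the pictures show the sleeve flush. The arbor's top came out at (0.5855, -0.252), within 1 mm of the sleeve's measured axis. The tapper stands upright near its original spot, the gripper is clear above it, and the bystanders look unmoved by eye.

**What went wrong or disagreed:**
- **Grip in the rest:** I first tried to take the arbor with the tool along its axis, but the arm could not fold that far. I gripped it with the tool nearly vertical instead.
- **Joint 6:** It read 1.842 rad, right at its 1.84 limit, while backing away from the sleeve.
- **Camera differences:** The side and top cameras disagreed by about 2–4 mm, so I centred the arbor in the sleeve by wrist force.
- **Seating depth:** I judged it from the pictures and the forces; I did not measure it directly.

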